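Build up the spacer stack on the assembly stand

ROBOT

A 7-joint arm with a two-finger parallel gripper is mounted at the origin on a cart in front of the work surface, level with it; the furniture and walls round the work are solid. World frame = base frame: x ahead of the robot, y to its left, z up, the work surface at z = 0. Lengths are in mm, angles in degrees, forces in N, time in s.
With the tool pointing down it reaches from about 400 to 850 mm from the base axis. Payload 4.4 kg.
Tool frame: the origin (TCP) lies at the very end of the fingers, on their centre line; the grasp point (between the pads) lies 19 mm behind it; z points along the fingers, y is the direction in which the jaws open and shut (so a half turn about z gives the same grasp; the last joint's range is limited). The gripper opens to 94 mm and grips with 3 to 60 N. Pads are 16 mm wide; open, the fingers measure 119 mm over their backs; the gripper's body (75 mm by 177 mm) begins 78 mm behind the grasp point.
Start: joints at [71.459, 36.005, 2.206, 86.941, -1.547, 57.084, -1.146], TCP at [165.748, -628.527, 205.478] pointing down, gripper open.
Joint ranges: [-175.42, 175.42], [-21.48, 121.26], [-71.46, 75.88], [10.55, 141.38], [-63.04, 243.04], [13.31, 113.54], [-168.57, 168.57]. Speed limits (degrees/s): [147.25, 147.25, 180, 180, 180, 180, 180].

INTERFACE

Orientations are given as [roll, pitch, yaw] about the fixed x, y, z axes, in that order (R = Rz(yaw) Ry(pitch) Rx(roll)).
In Python, from cell import manip gives the robot as it stands. The module is installed in compiled form; this text tells all that it offers.
- The arm moves only by the tool carry_out, never from a script. Its argument "steps" is a list of rows, each a list of 3 entries, a list of its own where there are three numbers: the turn, a rotation vector about the world's x, y, z in degrees, then the shift along the world's x, y, z in cm, then the closure, from -1 (fully open) to 1 (shut). A call has 1 to 5 rows; each row is the pose to reach, as a shift and turn from the pose commanded when the call began; what a row does not reach only later rows make up. A row lasts 1/10 s, in which the tool goes at most 50 mm and 8.59 degrees, less where a joint would pass 70% of its speed; a pose out of reach is approached as far as the arm can. A call with a gripper value outside its range is refused whole. The fingers move at their own pace and stop on an object; "squeeze" is the grip in N (left out, the last holds). Time passes only in rows, so rows that repeat a pose let the fingers close. It gives the time, the measured TCP pose, the force and the opening at its end, in the units of the state.
- manip.observe(): the state, without advancing time (a new reading comes with each control period).
- manip.capture(name): name is "scene" or "top" or "wrist"; returns the picture (384x512x3 uint8, blue, green, red); there is no depth.
- manip.camera_info(name): a dict with "K" (3x3 intrinsics, pixels), "distortion" ([k1, k2, p1, p2, k3] as OpenCV has them; the pictures are not rectified), "world_to_cam" (4x4, takes a point from world to camera coordinates). Camera axes: x right, y down, z forward; pixel columns grow to the right and rows downward; lengths in mm; the calibration is good to about 2 mm. A picture is of the moment at which its call begins: read the wrist's pose just before it. camera_info takes no time and is no camera call; for the wrist camera it gives the pose at the moment of the call.
- manip.job_done(): hands the job in, once; it reports no verdict.
Trained networks look in the newest picture that a camera, given by its name, has taken for a name from the list of things; names that differ only in an ending like _2 or _b are one class to them, and where a whole thing is asked for, a point or a joint stands for the part that bears it (a point fixed in the world has none). Each returns a list of dicts, best first, with "score" (0 to 1); they miss things now and then, are a little off and sometimes report something else, mostly with a low value. They report only what shows in the picture. A call takes as long as a camera call. They do not tell look-alikes from the thing itself.
- manip.silhouettes(camera, name): "region" (384x512 bool, what is visible of it) and "box" ([left, top, right, bottom] in pixels, round what is visible of it).
The state is a dict: "time": time; "joints": joint angles; "dq": joint speeds; "joint_efforts": joint torques, N m; "eef_pos": TCP position; "tool_rot": TCP orientation; "contact_force": force on the tool from outside, world axes, zero at the start; "wrist_torque": the same for the moment, N m; "gripper_width": finger opening in mm.
Only numpy, scipy, OpenCV 4.12 (cv2) and the standard library are available. Lean on these libraries where they do the work, as an engineer would, in place of code of your own. Each camera call takes 0.05 s, during which the arm holds its last target.

TASK

Thread the steel collar with the wider bore down the spindle of the assembly stand until it lies flat on the foot and let go. Then take the long sleeve off its sloping rest, stand it upright on the open bench and let go, and take it again to thread it down the spindle fully home on top of that collar; finish with it released. Lower the parts rather than dropping them, the narrow-bore collar stays off the stand, and leave the two castings and the oil can alone.

Things in the scene. Friction and masses are not known exactly. Their poses are not given: they have to be found in the camera images.
- seat (a point): assembly stand: fixed dark round foot, 110 mm diameter, 12 mm thick, with one upright stepped steel spindle in its middle. This point lies on the spindle axis on the top face of the foot (12 mm above the bench); z up. From the foot up: a thick journal 25 mm in diameter up to 15 mm above this point, its last 2 mm tapering to a shoulder, then a thinner spindle 20 mm in diameter up to 57 mm, then a nose tapering to 12 mm diameter at 63 mm
- spindle_tip (a point): the top end of the spindle, on its axis, 63 mm above the seat (75 mm above the bench)
- collar_wide_center (a point): plain steel collar with the wider bore: 44 mm outside diameter, 28 mm bore, 18 mm thick, lying flat on the bench; the point is its centre, half-way up; z along its axis. Passes over the whole spindle and lies on the foot, standing 3 mm proud of the journal's shoulder
- collar_narrow_center (a point): plain steel collar, the same outside (44 mm diameter, 18 mm thick) but with a 23 mm bore: it sticks on the shoulder of the journal and does not belong in this stack. The point is its centre, half-way up; the two collars may lie in either place
- sleeve_center (a point): plain steel sleeve (tube): 34 mm outside diameter, 23 mm bore, 70 mm long, 0.16 kg, both ends alike. At the start it lies in a low wooden rest, sloping 25 degrees from level, its centre 50 mm above the bench. The point is its centre, half-way along; its z axis is the sleeve's axis and at the start points to the sleeve's upper end. When fully home on the wide collar its centre is 53 mm above the seat
- rest: fixed low wooden rest with two shallow saddles under the sleeve and a small stop at its lower end, nowhere wider than 31 mm (narrower than the sleeve), 94 mm long; origin on the bench straight below the sleeve's centre; the sleeve lies along its y axis, upper end towards its -y. Fingers can reach down past both sides of the sleeve to near the bench, and the sleeve lifts straight out
- casting_a_center (a point): loose dark flanged casting, about 50 mm across and 30 mm high, a bystander on the bench; the point is its centre, half-way up
- casting_b_center (a point): second loose dark flanged casting of the same size, a bystander on the bench; the point is its centre, half-way up
- oil_can: small green oil can with a thin spout, 62 mm body, 123 mm high, a bystander standing on the bench; origin at the middle of its underside, z up
There are look-alikes about, which are no part of the job. What is shaped like the part that bears collar_wide_center but brown or green is not meant. Of the things that look like the part that bears seat, the smaller one is meant.

How it is judged (in metres and radians):
On the way, in this order (a step that is already met when the one before it is completed fails the run):
1. the wide-bore collar lies flat on the foot of the stand round the spindle (centre within 4 mm of the axis and 2.5 mm of its seated height) and is let go (horizontal distance between collar_wide_center and seat below 0.004 m and z of collar_wide_center in the frame of seat below 0.0115 m and angle between collar_wide_center's own z axis and vertical below 0.1 rad and contact force between collar_wide and the fingers below 0.1 N), for 0.2 s.
2. the sleeve stands on end on the bench, let go (height (world z) of sleeve_center between 0.031 and 0.039 m and (angle between sleeve_center's own z axis and vertical below 0.1 rad or angle between sleeve_center's own z axis and vertical above 3.04 rad) and contact force between sleeve and the fingers below 0.1 N and linear speed of sleeve below 0.03 m/s), for 0.2 s.
At the end, for the whole second after the job is handed in: The wide-bore collar lies flat on the foot round the spindle and the sleeve stands upright on it, fully home: each centred within 4 mm, within 2.5 mm of its seated height, sleeve within 0.08 rad of upright, both at rest; the narrow-bore collar is over 70 mm from the spindle axis (horizontal distance between each of collar_wide_center, sleeve_center and seat below 0.004 m and z of collar_wide_center in the frame of seat below 0.0115 m and z of sleeve_center in the frame of seat between 0.05 and 0.0555 m and angle between the z axis of sleeve_center and the z axis of seat, either way round below 0.08 rad and horizontal distance between collar_narrow_center and seat above 0.07 m and linear speed of each of sleeve, collar_wide below 0.02 m/s); the robot touches nothing.
It fails at once if a collar or the sleeve is dropped (falls free from over about 25 mm) ((linear speed of sleeve above 0.7 m/s and contact force between sleeve and the fingers below 0.05 N) or (linear speed of collar_wide above 0.7 m/s and contact force between collar_wide and the fingers below 0.05 N)).
It fails at once if a casting or the oil can is moved by more than 30 mm, or the oil can tipped (distance of any of casting_a_center, casting_b_center, oil_can from where it was at the start of the episode above 0.03 m or angle between oil_can's own z axis and vertical above 0.5 rad).
It also fails if it takes over 72 s, if anything falls off the work surface, if the arm or the gripper's body presses on something with over 40 N, if the wrist force passes 120 N, or if a joint passes its speed limit or range.

## Working session

There is one attempt and no reset: what is moved stays moved. The work goes in short steps, Python scripts to look and compute and a tool call to move; the robot and the scene stay as the last step left them, time stands still between calls to the robot, and variables do not carry over. Pictures are saved under pics/ and viewed, and the job is handed in when it is done.

Besides the shell and the picture viewer there is one more tool, called after "Call:" as a command line: name --argument value ..., lists and objects as JSON in quotes. carry_out: Moves the arm, as the interface text tells. Its arguments: {"type":"object","properties":{"steps":{"type":"array","items":{"type":"array"}},"squeeze":{"type":"number"}},"required":["steps"]}

```bash
ls; mkdir -p pics
cat > h.py <<'E'
import numpy as np, cv2
from cell import manip
def cap(n,f):
    im=manip.capture(n); cv2.imwrite('pics/'+f,im); return im
E
python3 - <<'E'
from h import *
print(manip.observe())
for n in ['scene','top','wrist']:
    cap(n,n+'0.png'); i=manip.camera_info(n); print(n,i['K'].tolist() if hasattr(i['K'],'tolist') else i['K'],i['distortion'],np.round(np.array(i['world_to_cam']),3).tolist())
E
```

```text
pics
{'time': 0.0, 'joints': array([71.45857134, 36.05822042,  2.20151746, 86.99334335, -1.54766133,
       57.08424694, -1.1457924 ]), 'dq': array([-0.06249407,  0.06505134,  0.02745294,  0.105917  ,  0.09372494,
       -0.01721554,  0.15969552]), 'joint_efforts': array([-1.75904857e-03, -5.49745524e+01,  1.14331238e+00, -1.86637098e+01,
       -5.21190371e-02,  2.35715794e-02,  1.66451759e-04]), 'eef_pos': array([ 165.60297334, -627.87911442,  204.57648545]), 'tool_rot': array([-1.79893823e+02,  1.34521386e-04,  1.47720289e+01]), 'contact_force': array([-0.08365764, -0.01215513,  0.43428033]), 'wrist_torque': array([ 0.02758876,  0.01335032, -0.05486971]), 'gripper_width': 93.88251491411577}
scene [[370.427595162545, 0.0, 255.55975101827278], [0.0, 370.427595162545, 194.20213573083484], [0.0, 0.0, 1.0]] [-0.12447097  0.          0.          0.          0.        ] [[-0.794, -0.607, 0.005, 416.551], [-0.42, 0.544, -0.726, 269.663], [0.438, -0.579, -0.688, 887.48], [0.0, 0.0, 0.0, 1.0]]
top [[421.6569532981687, 0.0, 253.9968886461648], [0.0, 421.6569532981687, 189.15145543754016], [0.0, 0.0, 1.0]] [0.02915173 0.         0.         0.         0.        ] [[0.003, -1.0, -0.028, 12.29], [-0.99, 0.001, -0.143, 526.329], [0.143, 0.028, -0.989, 1109.62], [0.0, 0.0, 0.0, 1.0]]
wrist [[314.0985826463772, 0.0, 252.4895927947624], [0.0, 314.0985826463772, 194.40210947008183], [0.0, 0.0, 1.0]] [-0.06411479  0.          0.          0.          0.        ] [[0.255, -0.967, -0.001, -649.651], [-0.928, -0.245, 0.281, -29.534], [-0.272, -0.07, -0.96, 392.322], [0.0, 0.0, 0.0, 1.0]]
```

View pics/scene0.png

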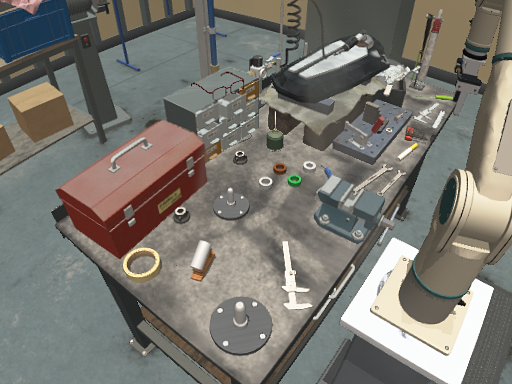

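View pics/top0.png

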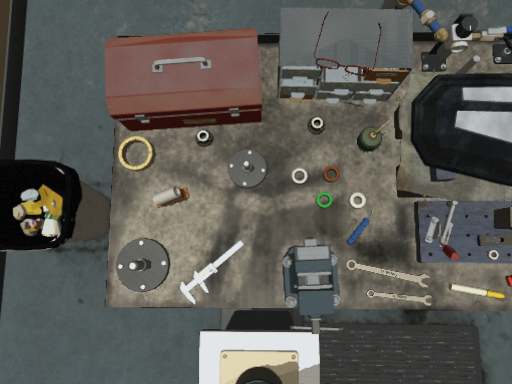

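View pics/wrist0.png

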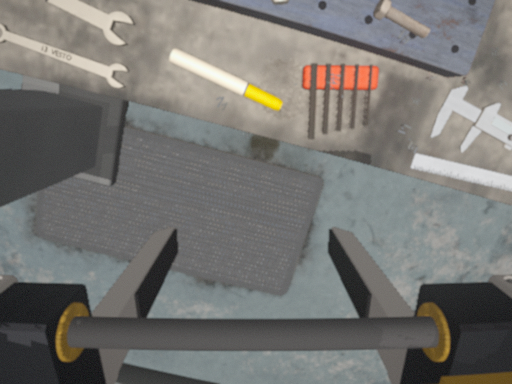

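Top view: stands at (247,168), the smaller one, and (143,265), the bigger one. Light collars are at (300,176) and (358,200), with brown at (331,174) and green at (325,200) as look-alikes. The sleeve on its rest is at (170,196), castings at (204,137) and (317,125), and the can at (370,138). The smaller stand is the one meant. Next I compare the bores and triangulate.

```bash
cat >> h.py <<'E'
def ray(n,uv,info=None):
    i=info or manip.camera_info(n); K=np.array(i['K']);D=np.array(i['distortion']);T=np.array(i['world_to_cam'])
    p=cv2.undistortPoints(np.array([[uv]],float),K,D)[0,0]
    d=T[:3,:3].T@np.array([p[0],p[1],1]); return -T[:3,:3].T@T[:3,3], d/np.linalg.norm(d)
def atz(n,uv,z,info=None):
    c,d=ray(n,uv,info); return c+d*(z-c[2])/d[2]
def tri(rays):
    A=sum(np.eye(3)-np.outer(d,d) for c,d in rays); b=sum((np.eye(3)-np.outer(d,d))@c for c,d in rays)
    p=np.linalg.solve(A,b); return p,[np.linalg.norm((np.eye(3)-np.outer(d,d))@(p-c)) for c,d in rays]
def proj(n,P,info=None):
    i=info or manip.camera_info(n); T=np.array(i['world_to_cam'])
    r=cv2.Rodrigues(T[:3,:3])[0]
    return cv2.projectPoints(np.array(P,float).reshape(-1,3),r,T[:3,3],np.array(i['K']),np.array(i['distortion']))[0][:,0]
E
python3 - <<'E'
from h import *
names=['seat','collar_wide_center','collar_narrow_center','sleeve_center','casting_a_center','oil_can']
for c in ['top','scene']:
    for n in names:
        for r in manip.silhouettes(c,n)[:5]:
            v,u=np.nonzero(r['region']); print(c,n,round(r['score'],2),np.round(r['box']),u.mean().round(1),v.mean().round(1),len(u), atz(c,(u.mean(),v.mean()),{'c':9,'s':20,'o':50}[n[0]]).round(0))
im=cv2.imread('pics/top0.png'); a=cv2.resize(im[155:215,285:375],None,fx=8,fy=8,interpolation=cv2.INTER_CUBIC); cv2.imwrite('pics/crop1.png',a)
print(manip.observe()['time'])
E
```

```text
top seat 0.83 [230. 151. 267. 188.] 246.2 168.2 1173 [588.  35.  20.]
top seat 0.7 [117. 239. 170. 291.] 142.4 264.7 2279 [322. 315.  20.]
top collar_wide_center 0.64 [291. 171. 309. 186.] 298.9 176.2 139 [ 567. -112.    9.]
top collar_wide_center 0.51 [324. 165. 339. 181.] 331.4 174.2 150 [ 572. -202.    9.]
top collar_wide_center 0.48 [314. 193. 335. 207.] 324.2 199.6 167 [ 501. -180.    9.]
top collar_wide_center 0.28 [230. 152. 264. 187.] 246.6 168.6 1152 [589.  35.   9.]
top collar_narrow_center 0.64 [290. 169. 305. 182.] 297.6 175.3 102 [ 570. -108.    9.]
top collar_narrow_center 0.6 [350. 194. 365. 210.] 356.8 200.4 182 [ 499. -270.    9.]
top sleeve_center 0.86 [152. 187. 178. 206.] 165.4 195.7 297 [511. 259.  20.]
top sleeve_center 0.68 [227. 150. 263. 188.] 246.5 168.6 1181 [587.  35.  20.]
top casting_a_center 0.6 [308. 119. 325. 134.] 316.1 125.6 219 [ 712. -162.    9.]
top oil_can 0.98 [355. 126. 383. 154.] 368.9 139.1 492 [ 662. -299.   50.]
scene seat 0.89 [210. 188. 250. 221.] 230.6 205.8 852 [583.  45.  20.]
scene seat 0.83 [209. 299. 273. 357.] 240.3 325.6 2990 [319. 325.  20.]
scene collar_wide_center 0.46 [260. 178. 272. 192.] 264.9 183.1 145 [ 570. -109.    9.]
scene collar_wide_center 0.41 [273. 165. 285. 174.] 279.2 168.8 117 [ 575. -197.    9.]
scene sleeve_center 0.65 [190. 240. 213. 270.] 200.2 254.5 373 [530. 233.  20.]
scene casting_a_center 0.72 [234. 151. 249. 166.] 239.5 157.7 133 [ 719. -162.    9.]
scene oil_can 0.68 [266. 128. 285. 152.] 274.8 140.2 325 [ 650. -275.   50.]
0.75
```

View pics/crop1.png

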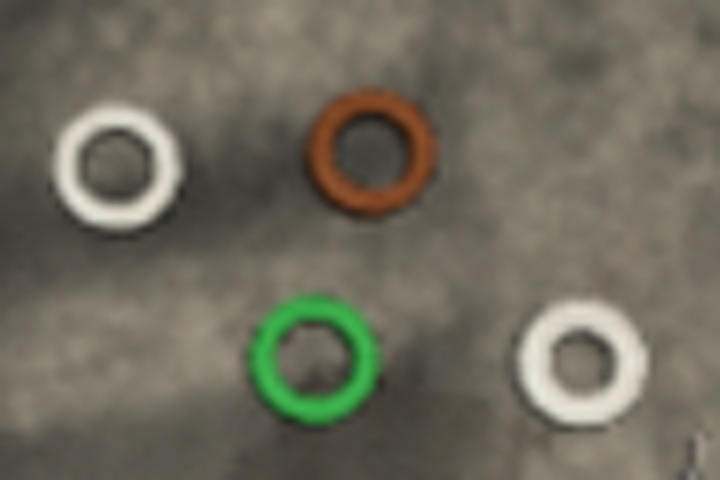

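Measured bores in the crop: left light collar about 74/125 px (0.6, against 28/44 = 0.64), right one about 62/128 (0.5, against 23/44 = 0.52). So the left collar at (300,176) is the wide one. I'm moving the wrist camera there.

Call:
carry_out --steps '[[[0,0,5.4],[2.8,4.0,0.6],-1],[[0,0,10.8],[5.6,8.0,1.2],-1],[[0,0,16.2],[8.4,12.0,1.8],-1],[[0,0,21.6],[11.2,16.0,2.4],-1],[[0,0,27],[14,20,3],-1]]'

```text
time: 1.25
eef_pos: [306.7, -426.9, 236.0]
tool_rot: [180.0, 0.0, 42.0]
contact_force: [1.3, 0.1, -0.5]
gripper_width: 93.7
```

Call:
carry_out --steps '[[[0,0,5.4],[2.8,4.0,0.3],-1],[[0,0,10.8],[5.6,8.0,0.6],-1],[[0,0,16.2],[8.4,12.0,0.9],-1],[[0,0,21.6],[11.2,16.0,1.2],-1],[[0,0,27],[14,20,1.5],-1]]'

```text
time: 1.75
eef_pos: [446.7, -227.0, 251.0]
tool_rot: [179.9, 0.0, 69.0]
contact_force: [0.4, -0.5, 0.1]
gripper_width: 93.7
```

Call:
carry_out --steps '[[[0,0,5.4],[2.8,4.0,0],-1],[[0,0,10.8],[5.6,8.0,0],-1],[[0,0,16.2],[8.4,12.0,0],-1],[[0,0,21.2],[11.4,16.8,0],-1],[[0,0,21.2],[11.4,16.8,0],-1]]'

```text
time: 2.25
eef_pos: [562.6, -52.8, 250.8]
tool_rot: [179.8, -0.3, 90.6]
contact_force: [-1.1, 0.8, -0.1]
gripper_width: 93.6
```

Run:
```python
from h import *
o=manip.observe(); print(o['time'],o['eef_pos'],o['tool_rot'],o['joints'].round(1),o['contact_force'])
cap('wrist','w1.png'); i=manip.camera_info('wrist'); np.save('w1.npy',i,allow_pickle=True)
for n in ['seat','collar_wide_center']:
        for r in manip.silhouettes('wrist',n)[:5]:
            v,u=np.nonzero(r['region']); print(n,round(r['score'],2),np.round(r['box']),u.mean().round(1),v.mean().round(1),len(u), atz('wrist',(u.mean(),v.mean()),18 if n[0]=='c' else 14,i).round(0))
```

```text
2.25 [562.63334466 -52.81335123 250.84200741] [179.82393765  -0.28417361  90.58187298] [ 18.1  27.4 -23.2  97.2  12.   57.7  -8.6] [-1.13066628  0.76293808 -0.09578015]
seat 0.81 [234.  57. 321. 141.] 276.0 98.8 5847 [591.  32.  14.]
collar_wide_center 0.91 [241. 193. 272. 228.] 256.7 208.1 595 [ 568. -113.   18.]
collar_wide_center 0.68 [247. 247. 274. 277.] 259.8 263.8 584 [ 573. -200.   18.]
collar_wide_center 0.59 [198. 236. 227. 263.] 211.0 249.6 532 [ 503. -177.   18.]
```

View pics/w1.png

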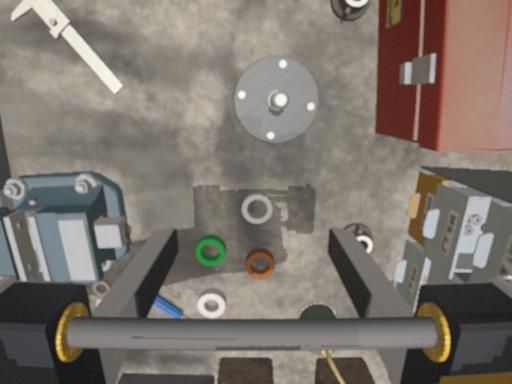

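Wrist view: meant stand centred at (276,99), wide collar at (257,208), green at (211,250), brown at (260,264), the other light collar at (211,305). Moving in over the wide collar for a second view.

Call:
carry_out --steps '[[[0,0,0],[0.2,-2,-4],-1],[[0,0,0],[0.4,-4,-8],-1],[[0,0,0],[0.5,-6,-12],-1],[[0,0,0],[0.5,-6,-13],-1],[[0,0,0],[0.5,-6,-13],-1]]'

```text
time: 2.9
eef_pos: [562.9, -121.7, 119.5]
tool_rot: [-179.8, -0.0, 89.8]
contact_force: [0.3, 0.9, -0.0]
gripper_width: 94.4
```

```bash
cat >> h.py <<'E'
def ellfit(im,c,z,info,Rwant,rng=(6,60),sgn=-1,n=180):
    """radial edge search round pixel c: strongest grad, then fit circle in plane z"""
    g=cv2.GaussianBlur(cv2.cvtColor(im,cv2.COLOR_BGR2GRAY).astype(np.float32),(0,0),1)
    P=[]
    c0=atz('wrist',c,z,info)
    rr=np.linspace(Rwant*.75,Rwant*1.3,60)
    for a in np.linspace(0,2*np.pi,n,endpoint=False):
        W=[[c0[0]+r*np.cos(a),c0[1]+r*np.sin(a),z] for r in rr]
        q=proj('wrist',W,info).astype(np.float32)
        s=cv2.remap(g,q[:,0].reshape(1,-1),q[:,1].reshape(1,-1),cv2.INTER_LINEAR)[0]
        d=sgn*np.gradient(s); k=d.argmax(); 
        if d[k]>0.5: P.append(W[k][:2])
    P=np.array(P)
    for _ in range(6):
        A=np.c_[2*P,np.ones(len(P))]; s=np.linalg.lstsq(A,(P**2).sum(1),rcond=None)[0]
        R=np.sqrt(s[2]+s[0]**2+s[1]**2); e=abs(np.hypot(*(P-s[:2]).T)-R); P=P[e<max(1,2*np.median(e))]
    return s[:2],R,len(P),e.mean()
E
python3 - <<'E'
from h import *
o=manip.observe(); print(o['time'],o['eef_pos'],o['tool_rot'])
im=cap('wrist','w2.png'); i=manip.camera_info('wrist'); np.save('w2.npy',i,allow_pickle=True)
rays=[]
for r in manip.silhouettes('wrist','collar_wide_center')[:5]:
            v,u=np.nonzero(r['region']); print(round(r['score'],2),np.round(r['box']),u.mean().round(1),v.mean().round(1),len(u), atz('wrist',(u.mean(),v.mean()),18,i).round(1))
E
```

```text
2.9 [ 562.91280504 -121.72637214  119.48260173] [-1.79797436e+02 -1.71498570e-02  8.97880983e+01]
0.67 [242. 243. 289. 286.] 265.5 264.9 1240 [ 577.2 -195.5   18. ]
0.6 [238. 159. 286. 210.] 260.7 181.7 1305 [ 571.9 -109.3   18. ]
0.59 [178. 225. 216. 268.] 195.2 246.4 1059 [ 507.5 -175.    18. ]
```

View pics/w2.png

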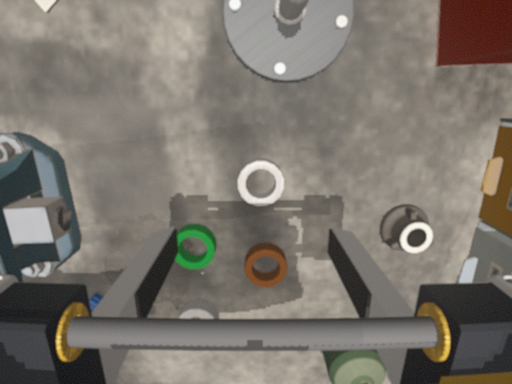

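Wide collar at (261,183), bright and clear; brown at (266,265), green at (195,247). Now fitting circles and triangulating its height.

Run:
```python
from h import *
print(manip.observe()['eef_pos'])
im=cv2.imread('pics/w2.png');i=np.load('w2.npy',allow_pickle=True).item()
im1=cv2.imread('pics/w1.png');i1=np.load('w1.npy',allow_pickle=True).item()
for z in (12,18,24): 
  print(z,ellfit(im,(261,183),z,i,22),ellfit(im,(261,183),z,i,14,sgn=1),ellfit(im1,(257,208),z,i1,22))
# contrast bore ratio
ir=[]
for im_,i_,c in((im,i,(261,183)),(im1,i1,(257,208))):
    s=ellfit(im_,c,18,i_,22)[0]; q=proj('wrist',[[*s,18]],i_)[0]; ir.append(ray('wrist',q,i_))
print(tri(ir))
```

```text
[ 565.66668978 -119.89988238  122.14102102]
12 (array([ 571.73885665, -112.57689999]), np.float64(22.052882708789898), 173, np.float64(0.2512572020902316)) (array([ 571.93926002, -112.37131454]), np.float64(14.199365763829583), 180, np.float64(0.20423128698384466)) (array([ 568.13978089, -116.6726733 ]), np.float64(21.7860013112111), 177, np.float64(0.3140500838184192))
18 (array([ 571.54736732, -110.98917645]), np.float64(21.5687464961322), 170, np.float64(0.23416570707547105)) (array([ 571.77571353, -110.85954638]), np.float64(13.944970066693543), 180, np.float64(0.2025910624725808)) (array([ 568.04934887, -114.68441012]), np.float64(21.43861596310622), 176, np.float64(0.3477644675145598))
24 (array([ 571.41547016, -109.47671272]), np.float64(21.114094138976128), 174, np.float64(0.2343878728357285)) (array([ 571.58186184, -109.31566265]), np.float64(13.60805634908161), 180, np.float64(0.1995754568443412)) (array([ 567.82821686, -112.65075308]), np.float64(21.129046323176574), 175, np.float64(0.31129333081834754))
(array([568.69377092, -98.78445857,  64.99902088]), [np.float64(1.5808642529987549), np.float64(1.580864252998871)])
```

Run:
```python
from h import *
from scipy.spatial.transform import Rotation as Ro
im=cv2.imread('pics/w2.png')
for k in range(4):
    o=manip.observe(); i=manip.camera_info('wrist'); i2=manip.camera_info('wrist')
    T=np.eye(4);T[:3,:3]=Ro.from_euler('xyz',o['tool_rot'],degrees=True).as_matrix();T[:3,3]=o['eef_pos']
    E=np.array(i['world_to_cam'])@T
    print(o['eef_pos'].round(2),o['tool_rot'].round(2),np.abs(np.array(i['world_to_cam'])-i2['world_to_cam']).max(), E[:3,3].round(2), Ro.from_matrix(E[:3,:3]).as_euler('xyz',degrees=True).round(2), ellfit(im,(261,183),18,i,22)[0])
    manip.capture('wrist')
print(manip.observe()['time'])
```

```text
[ 565.67 -119.9   122.14] [ 1.7987e+02 -2.0000e-02  8.9980e+01] 0.0 [  0.55  28.1  194.94] [  0.11  16.4  -90.02] [ 572.86691856 -110.66820423]
[ 566.15 -119.64  122.6 ] [ 1.798e+02 -1.000e-02  9.001e+01] 0.0 [  0.55  28.1  194.94] [  0.11  16.4  -90.02] [ 573.51394385 -110.56986773]
[ 566.3  -119.6   122.71] [1.7978e+02 1.0000e-02 9.0030e+01] 0.0 [  0.6   28.1  194.93] [  0.1   16.4  -90.02] [ 573.64600687 -110.51159324]
[ 566.17 -119.65  122.58] [1.7979e+02 1.0000e-02 9.0040e+01] 0.0 [  0.59  28.07 194.91] [  0.1   16.4  -90.02] [ 573.48009946 -110.56356215]
3.2
```

Run:
```python
from h import *
i=manip.camera_info('wrist'); im=cap('wrist','w3.png'); o=manip.observe();print(o['time'],o['eef_pos'],o['tool_rot'])
np.save('w3.npy',i,allow_pickle=True)
print(ellfit(im,(261,183),18,i,22),ellfit(im,(261,183),18,i,14,sgn=1))
im=cv2.imread('pics/top0.png')
t=manip.camera_info('top')
# second view: fixed top cam
import h
_p,_a=h.proj,h.atz
h.proj=lambda n,P,info=None:_p('top',P,t); h.atz=lambda n,c,z,info=None:_a('top',c,z,t)
for z in(18,): print('top',h.ellfit(im,(300,176),z,t,22),h.ellfit(im,(247,168),z-6,t,55))
h.proj=lambda n,P,info=None:_p('scene',P); h.atz=lambda n,c,z,info=None:_a('scene',c,z)
im=cv2.imread('pics/scene0.png')
for z in(18,): print('scene',h.ellfit(im,(265,181.5),z,t,22),h.ellfit(im,(230.5,206),z-6,t,55))
```

```text
3.25 [ 565.72144501 -119.9361768   121.97708001] [1.79851724e+02 1.91230673e-02 9.00261174e+01]
(array([ 569.41701557, -111.79872669]), np.float64(21.46080203828763), 166, np.float64(0.26105980365988557)) (array([ 569.99651253, -111.46470773]), np.float64(13.997190378379926), 179, np.float64(0.34059699188315995))
top (array([ 568.15962381, -111.32988507]), np.float64(21.68082574855465), 136, np.float64(0.36150200631498786)) (array([590.66495064,  34.50430161]), np.float64(52.71313812546107), 90, np.float64(0.42896796195841164))
scene (array([ 570.27880355, -110.96611731]), np.float64(22.412765403611445), 107, np.float64(0.6292322402654088)) (array([591.65768239,  34.91297317]), np.float64(53.48284415935461), 78, np.float64(0.417342571014229))
```

Three views agree on the wide collar at about (569.5, -111.5) with its top at 18 mm. Stand is near (591, 35). Descending over the collar.

Call:
carry_out --steps '[[[0,0,0],[0.35,0.8,-4],-1],[[0,0,0],[0.35,0.8,-8],-1],[[0,0,0],[0.35,0.8,-10.5],-1],[[0,0,0],[0.35,0.8,-10.5],-1],[[0,0,0],[0.35,0.8,-10.5],-1]]'

```text
time: 3.75
eef_pos: [568.8, -112.2, 16.2]
tool_rot: [180.0, -0.0, 90.0]
contact_force: [-0.5, 0.2, 0.9]
gripper_width: 94.0
```

Run:
```python
from h import *
i=manip.camera_info('wrist'); im=cap('wrist','w4.png'); o=manip.observe();print(o['time'],o['eef_pos'],o['tool_rot'],o['contact_force'])
q=proj('wrist',[[569.5,-111.5,18]],i)[0];print(q)
print(ellfit(im,q,18,i,22),ellfit(im,q,18,i,14,sgn=1))
```

```text
3.8 [ 569.57832931 -112.38415776   16.98227838] [1.79857877e+02 8.29580413e-03 8.99796546e+01] [-0.3613836   0.72027499 -0.40641299]
[254.54623957 239.80958382]
(array([ 569.25664886, -111.66797376]), np.float64(21.386280879992405), 180, np.float64(0.15505681416334657)) (array([ 569.3549545 , -111.82058164]), np.float64(13.96074780433443), 180, np.float64(0.15994001116908305))
```

View pics/w4.png

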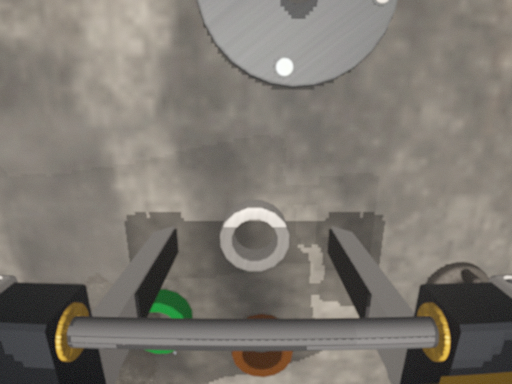

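Collar at (255,240), centred between the fingers, matching to 1 mm. Lower and grip.

Call:
carry_out --squeeze 20 --steps '[[[0,0,0],[0,0.05,-0.6],-1],[[0,0,0],[0,0.05,-1.3],-1],[[0,0,0],[0,0.05,-1.3],-1],[[0,0,0],[0,0.05,-1.3],1],[[0,0,0],[0,0.05,-1.3],1]]'

```text
time: 4.3
eef_pos: [568.4, -112.1, 2.7]
tool_rot: [180.0, -0.0, 90.0]
contact_force: [-0.3, 0.3, 0.7]
gripper_width: 81.4
```

Call:
carry_out --steps '[[[0,0,0],[0,0,0],1],[[0,0,0],[0,0,0],1],[[0,0,0],[0,0,0],1],[[0,0,0],[0,0,0],1]]'

```text
time: 4.7
eef_pos: [568.3, -112.0, 2.5]
tool_rot: [180.0, -0.0, 90.0]
contact_force: [0.2, 0.0, -0.8]
gripper_width: 49.0
```

Call:
carry_out --steps '[[[0,0,0],[0,0,0],1],[[0,0,0],[0,0,0],1],[[0,0,0],[0,0,0],1]]'

```text
time: 5.0
eef_pos: [568.5, -112.0, 2.5]
tool_rot: [180.0, -0.0, 90.0]
contact_force: [-0.2, 0.4, 0.1]
gripper_width: 43.6
```

Call:
carry_out --steps '[[[0,0,0],[0,0,4],1],[[0,0,0],[0.6,1,8],1],[[0,0,0],[1.5,4,12],1],[[0,0,0],[2.2,6.7,12],1],[[0,0,0],[2.2,6.7,12],1]]'

```text
time: 5.5
eef_pos: [592.0, -39.2, 124.2]
tool_rot: [179.8, -0.2, 90.3]
contact_force: [-0.9, 0.5, -2.4]
gripper_width: 43.6
```

Call:
carry_out --steps '[[[0,0,0],[0,0,0],1],[[0,0,0],[0,0,0],1]]'

```text
time: 5.7
eef_pos: [589.1, -46.5, 121.6]
tool_rot: [-179.9, 0.1, 89.9]
contact_force: [0.3, 0.2, -1.4]
gripper_width: 43.6
```

Run:
```python
from h import *
i=manip.camera_info('wrist'); im=cap('wrist','w5.png'); o=manip.observe();print(o['time'],o['eef_pos'],o['tool_rot'],o['contact_force'],o['gripper_width'])
np.save('w5.npy',i,allow_pickle=True)
print(proj('wrist',[[591,35,12],[591,35,75],[o['eef_pos'][0],o['eef_pos'][1],o['eef_pos'][2]+15]],i))
```

```text
5.75 [589.21392716 -46.63453455 121.55881177] [-1.79872636e+02  5.39790807e-02  8.98693607e+01] [-0.38413193 -0.38549713 -1.41394772] 43.52289427979862
[[255.12995244 102.86415789]
 [255.82636724 103.07429961]
 [253.65456838 250.71003509]]
```

View pics/w5.png

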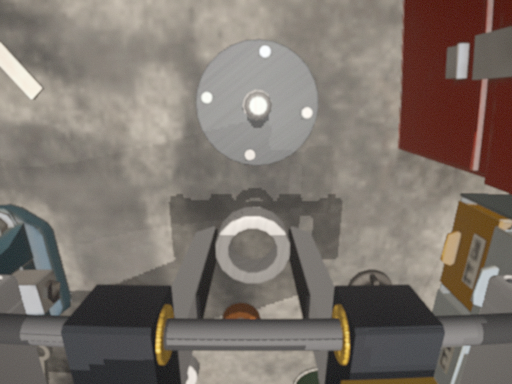

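Foot at (257,102), spindle tip at (258,105), held collar's bore at (253,247). Fitting all of them.

Run:
```python
from h import *
i=manip.camera_info('wrist'); im=cap('wrist','w6.png'); o=manip.observe();e=o['eef_pos'];print(o['time'],e)
np.save('w6.npy',i,allow_pickle=True)
print('foot',ellfit(im,(257,102),12,i,55))
for z in (70,75): print('tip',z,ellfit(im,(258,105),z,i,6))
print('spin20',ellfit(im,(258,105),69,i,10))
zt=e[2]+15.5
print('collar',zt,ellfit(im,(253,248),zt,i,22),ellfit(im,(253,248),zt,i,14,sgn=1))
a=cv2.resize(im[30:180,180:340],None,fx=5,fy=4); cv2.imwrite('pics/c6.png',cv2.resize(im[60:150,200:320],None,fx=6,fy=6,interpolation=cv2.INTER_CUBIC))
```

```text
5.8 [589.32580568 -46.62249172 121.63120743]
foot (array([592.49223227,  33.14733993]), np.float64(53.40589216139998), 152, np.float64(0.28529825173138773))
tip 70 (array([592.45477386,  33.47511346]), np.float64(6.392352690421743), 180, np.float64(0.17943652206940328))
tip 75 (array([592.32172496,  33.47500181]), np.float64(6.2652029995811), 180, np.float64(0.16521510959755936))
spin20 (array([592.72833293,  33.47871892]), np.float64(7.567907153834093), 180, np.float64(0.07802370151442768))
collar 137.13120743422485 (array([588.53417214, -46.31445236]), np.float64(21.43128231097754), 174, np.float64(0.17396499395007717)) (array([588.49211782, -46.46340795]), np.float64(14.013378043902824), 180, np.float64(0.15071229197148026))
```

View pics/c6.png

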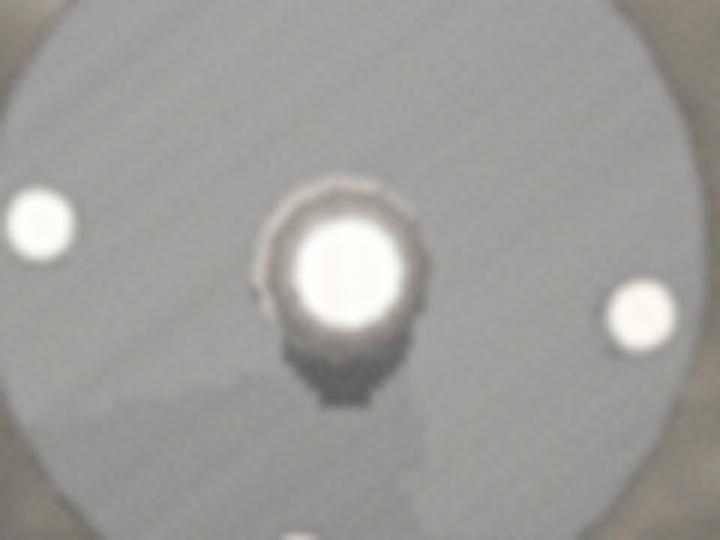

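Call:
carry_out --steps '[[[0,0,0],[0.2,3,0],1],[[0,0,0],[0.39,6,0],1],[[0,0,0],[0.39,7.98,-1],1],[[0,0,0],[0.39,7.98,-3],1],[[0,0,0],[0.39,7.98,-3],1]]'

```text
time: 6.3
eef_pos: [591.8, 34.1, 90.0]
tool_rot: [-179.7, 0.1, 90.0]
contact_force: [0.2, 0.2, -1.6]
gripper_width: 43.6
```

Call:
carry_out --steps '[[[0,0,0],[0,0,0],1],[[0,0,0],[0,0,0],1]]'

```text
time: 6.5
eef_pos: [594.6, 33.6, 93.0]
tool_rot: [180.0, 0.0, 89.9]
contact_force: [-0.6, 0.0, -1.5]
gripper_width: 43.5
```

Run:
```python
from h import *
i=manip.camera_info('wrist'); im=cap('wrist','w7.png'); o=manip.observe();e=o['eef_pos'];print(o['time'],e,o['tool_rot'],o['contact_force'])
zt=e[2]+15.5
print('collar',zt,ellfit(im,(253,248),zt,i,22),ellfit(im,(253,248),zt,i,14,sgn=1))
print(proj('wrist',[[592.3,33.4,75],[592.3,33.4,12]],i))
for n in('top','scene'):
  im=cap(n,n+'7.png')
```

```text
6.55 [594.78519529  33.77166949  93.1809529 ] [1.79930174e+02 1.11139194e-02 8.98753689e+01] [-0.38388241 -0.33694963 -0.66611589]
collar 108.68095290126861 (array([593.9141306 ,  33.97317637]), np.float64(21.42275986487112), 180, np.float64(0.18000511942071115)) (array([593.87927092,  33.82777262]), np.float64(14.031316341156998), 180, np.float64(0.1408178518285476))
[[249.80781799 228.65743669]
 [250.20734539 200.57283187]]
```

View pics/w7.png

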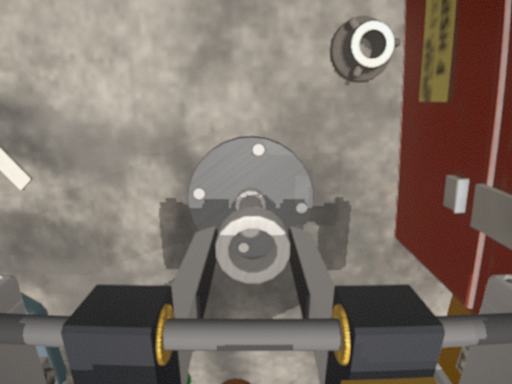

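Collar bore (253,248) is off the tip by about (-1.5,-0.4) mm. I correct that and lower onto the thin spindle.

Call:
carry_out --steps '[[[0,0,0],[-0.15,-0.04,0],1],[[0,0,0],[-0.15,-0.04,-1.5],1],[[0,0,0],[-0.15,-0.04,-3.5],1],[[0,0,0],[-0.15,-0.04,-5.5],1],[[0,0,0],[-0.15,-0.04,-5.5],1]]'

```text
time: 7.15
eef_pos: [590.6, 33.9, 35.5]
tool_rot: [-179.7, 0.0, 90.0]
contact_force: [-0.2, 0.8, -1.1]
gripper_width: 43.7
```

Call:
carry_out --steps '[[[0,0,0],[0,0,0],1],[[0,0,0],[0,0,0],1]]'

```text
time: 7.35
eef_pos: [593.5, 34.5, 38.6]
tool_rot: [179.9, -0.0, 90.0]
contact_force: [-0.3, 0.5, -1.0]
gripper_width: 43.5
```

Run:
```python
from h import *
i=manip.camera_info('wrist'); im=cap('wrist','w8.png'); o=manip.observe();e=o['eef_pos'];print(o['time'],e,o['tool_rot'],o['contact_force'])
zt=e[2]+15.5
print('collar',zt,ellfit(im,(253,248),zt,i,22),ellfit(im,(253,248),zt,i,14,sgn=1))
print(proj('wrist',[[592.3,33.4,75],[592.3,33.4,12]],i), ellfit(im,proj('wrist',[[592.3,33.4,75]],i)[0],75,i,6))
cv2.imwrite('pics/c8.png',cv2.resize(im[130:290,170:340],None,fx=4,fy=3.5))
```

```text
7.4 [593.57718403  34.47550492  38.6736291 ] [ 1.79881873e+02 -1.57686578e-02  8.99632798e+01] [ 0.22436673 -0.64249207 -1.02597512]
collar 54.173629103903274 (array([592.76732066,  34.8373915 ]), np.float64(21.476794195145857), 170, np.float64(0.1847309256024379)) (array([592.71832232,  34.63715771]), np.float64(14.06556693327382), 130, np.float64(0.17067257937505212))
[[251.49408597 271.36755206]
 [251.42606131 225.21819824]] (array([592.12302457,  33.50175371]), np.float64(5.999855464787741), 140, np.float64(0.18568030033277078))
```

View pics/c8.png

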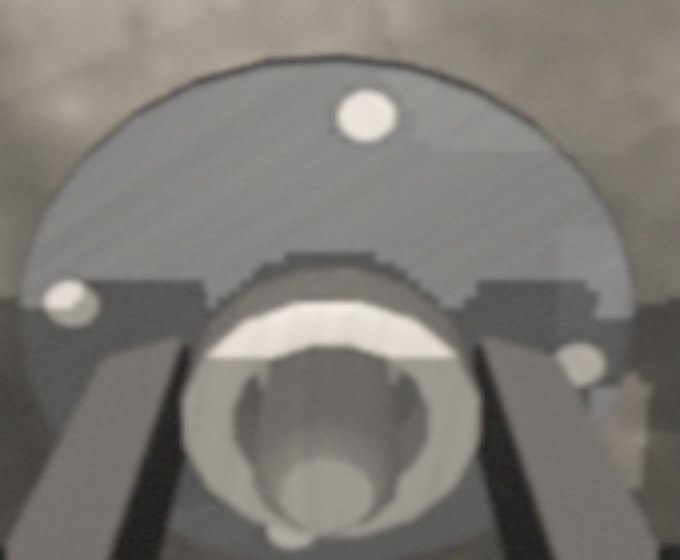

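Call:
carry_out --steps '[[[0,0,0],[-0.05,-0.1,0],1],[[0,0,0],[-0.05,-0.1,-0.7],1],[[0,0,0],[-0.05,-0.1,-1.4],1],[[0,0,0],[-0.05,-0.1,-2.0],1],[[0,0,0],[-0.05,-0.1,-2.0],1]]'

```text
time: 7.9
eef_pos: [591.4, 33.3, 16.2]
tool_rot: [-179.9, 0.0, 90.0]
contact_force: [-0.6, 0.4, -1.5]
gripper_width: 43.7
```

Call:
carry_out --steps '[[[0,0,0],[0,0,0],1],[[0,0,0],[0,0,0],1]]'

```text
time: 8.1
eef_pos: [592.2, 33.4, 17.5]
tool_rot: [180.0, -0.0, 90.0]
contact_force: [-0.1, 0.2, -0.9]
gripper_width: 44.1
```

Call:
carry_out --steps '[[[0,0,0],[0,0,-0.15],1],[[0,0,0],[0,0,-0.3],1],[[0,0,0],[0,0,-0.3],1],[[0,0,0],[0,0,-0.3],1]]'

```text
time: 8.5
eef_pos: [592.3, 33.4, 14.5]
tool_rot: [180.0, -0.0, 90.0]
contact_force: [0.2, 0.5, -0.7]
gripper_width: 43.4
```

Call:
carry_out --steps '[[[0,0,0],[0,0,-0.05],1],[[0,0,0],[0,0,-0.05],-1],[[0,0,0],[0,0,-0.05],-1],[[0,0,0],[0,0,-0.05],-1],[[0,0,0],[0,0,-0.05],-1]]'

```text
time: 9.0
eef_pos: [592.1, 33.4, 13.9]
tool_rot: [-180.0, -0.0, 90.0]
contact_force: [-0.6, -0.2, 0.2]
gripper_width: 72.6
```

Call:
carry_out --steps '[[[0,0,0],[0,0,3],-1],[[0,0,0],[0,0,7],-1],[[0,0,0],[0,0,11],-1],[[0,0,0],[0,-4,12],-1],[[0,0,0],[0,-7,12],-1]]'

```text
time: 9.5
eef_pos: [593.9, -37.7, 136.7]
tool_rot: [179.7, 0.0, 90.0]
contact_force: [0.5, -1.7, 0.0]
gripper_width: 93.8
```

Call:
carry_out --steps '[[[0,0,0],[0,0,0],-1],[[0,0,0],[0,0,0],-1]]'

```text
time: 9.7
eef_pos: [592.0, -37.3, 133.9]
tool_rot: [-180.0, -0.0, 89.9]
contact_force: [-0.3, 0.6, 0.2]
gripper_width: 94.1
```

Run:
```python
from h import *
i=manip.camera_info('wrist'); im=cap('wrist','w9.png'); o=manip.observe();e=o['eef_pos'];print(o['time'],e,o['tool_rot'],o['contact_force'],o['joints'].round(1))
for z in(27,30,33):
  q=proj('wrist',[[592.3,33.4,z]],i)[0]
  print(q,'collar',z,ellfit(im,q,z,i,22),ellfit(im,q,z,i,14,sgn=1))
print(ellfit(im,proj('wrist',[[592.3,33.4,75]],i)[0],75,i,6),ellfit(im,proj('wrist',[[592.3,33.4,12]],i)[0],12,i,55))
cv2.imwrite('pics/c9.png',cv2.resize(im[40:180,170:340],None,fx=4,fy=4))
im=cv2.imread('pics/top7.png');cv2.imwrite('pics/ct.png',cv2.resize(im[165:225,130:210],None,fx=8,fy=8,interpolation=cv2.INTER_CUBIC))
```

```text
9.75 [591.9780299  -35.82620066 133.82473167] [-1.79986557e+02 -5.57342273e-02  8.99836771e+01] [ 0.59017712  0.38448849 -0.12435992] [ 13.1  37.3 -19.5 100.1  16.4  45.5 -14.4]
[253.10861616 115.61602553] collar 27 (array([591.80378335,  33.26251584]), np.float64(21.448126664856666), 180, np.float64(0.1968733348059312)) (array([591.82588294,  33.31789909]), np.float64(14.397032519397904), 170, np.float64(0.21936875488374738))
[253.12099691 115.75311604] collar 30 (array([591.7980317 ,  33.39782819]), np.float64(21.227139058216782), 180, np.float64(0.20861416087407567)) (array([591.87991052,  33.42629269]), np.float64(14.261758874623917), 172, np.float64(0.2252785222377278))
[253.13364024 115.89311644] collar 33 (array([591.80800349,  33.50919102]), np.float64(20.98997025054176), 180, np.float64(0.18915889756582943)) (array([591.82903458,  33.51660007]), np.float64(14.10675445593542), 171, np.float64(0.25461502454223184))
(array([592.33951881,  33.496276  ]), np.float64(6.271880510667595), 180, np.float64(0.19162417689599442)) (array([592.50987009,  33.20579022]), np.float64(53.42000254633577), 150, np.float64(0.3201881389569933))
```

View pics/c9.png

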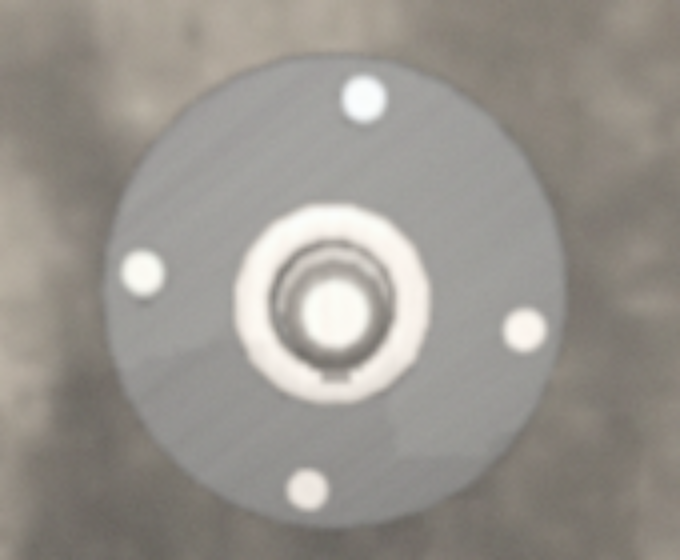

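View pics/ct.png

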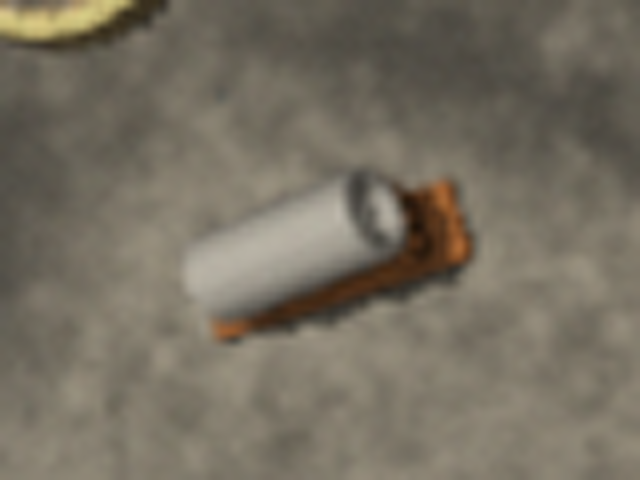

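Collar seated: concentric within 0.6 mm, radius consistent with z≈30. The top crop shows the sleeve with its open (upper) end at the right, towards -y and slightly +x. Going there with the wrist aligned across it.

Call:
carry_out --steps '[[[0,0,4],[-1,3,2.5],-1],[[0,0,8],[-2.5,8,5],-1],[[0,0,12],[-4,13,6.6],-1],[[0,0,16],[-5.5,18,6.6],-1],[[0,0,19],[-6.5,23,6.6],-1]]'

```text
time: 10.25
eef_pos: [529.1, 182.2, 200.6]
tool_rot: [179.9, -0.0, 109.2]
contact_force: [0.5, 0.3, -0.4]
gripper_width: 94.2
```

Call:
carry_out --steps '[[[0,0,0],[-0.6,3,0],-1],[[0,0,0],[-1.2,5.2,0],-1],[[0,0,0],[-1.2,5.2,0],-1],[[0,0,0],[-1.2,5.2,0],-1],[[0,0,0],[-1.2,5.2,0],-1]]'

```text
time: 10.75
eef_pos: [518.6, 229.4, 199.5]
tool_rot: [-180.0, 0.1, 108.9]
contact_force: [-0.1, -0.3, -0.4]
gripper_width: 94.0
```

Run:
```python
from h import *
i=manip.camera_info('wrist'); im=cap('wrist','w10.png'); o=manip.observe();e=o['eef_pos'];print(o['time'],e,o['tool_rot'],o['contact_force'],o['joints'].round(1))
np.save('w10.npy',i,allow_pickle=True)
for n in ['sleeve_center','rest']:
  for k,r in enumerate(manip.silhouettes('wrist',n)[:3]):
    v,u=np.nonzero(r['region']); print(n,r['score'],np.round(r['box']),u.mean(),v.mean(),len(u)); np.save(f'sil_{n}_{k}.npy',r['region'])
```

```text
10.8 [518.77705084 229.16753191 199.52475607] [-1.79967800e+02  5.13960452e-02  1.08863077e+02] [ 0.14980762 -0.11723887  0.46827059] [ -9.4  31.5 -26.6 100.3  17.2  52.3 -24.4]
sleeve_center 0.74 [232. 124. 271. 196.] 250.7080911935628 161.57487706750112 2237
rest 0.75 [239. 116. 266. 128.] 252.18840579710144 121.72946859903382 207
```

View pics/w10.png

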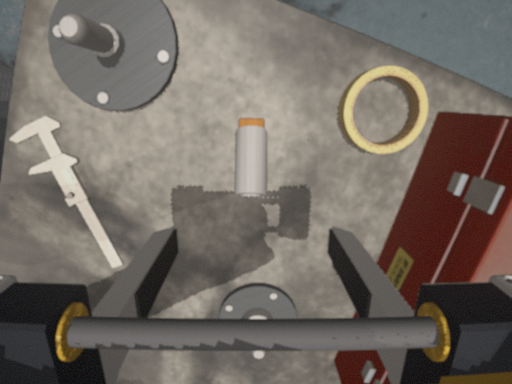

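Sleeve from (251,127) to (251,193) with upper end at image bottom; rest shows at (252,122), the low end. I fit a cylinder model to several silhouettes.

```bash
cat > fit.py <<'E'
from h import *
from scipy.optimize import minimize
def cyl(p):
    x,y,z,az,sl=p
    u=np.array([np.cos(az)*np.cos(sl),np.sin(az)*np.cos(sl),np.sin(sl)])
    a=np.cross(u,[0,0,1]);a/=np.linalg.norm(a);b=np.cross(u,a)
    t=np.linspace(0,2*np.pi,48,endpoint=False)
    ring=17*(np.cos(t)[:,None]*a+np.sin(t)[:,None]*b)
    c=np.array([x,y,z]); return np.r_[c+35*u+ring,c-35*u+ring]
def mask(n,info,p,S=4):
    q=proj(n,cyl(p),info); h=cv2.convexHull((q*16*S).round().astype(np.int32))
    return h,q
def cost(p,obs):
    s=0
    for n,info,m,(x0,y0,x1,y1) in obs:
        q=proj(n,cyl(p),info).astype(np.float32)
        h=cv2.convexHull((((q-[x0,y0]+.5)*8-.5)*16).round().astype(np.int32))
        r=np.zeros(((y1-y0)*8,(x1-x0)*8),np.uint8); cv2.fillPoly(r,[h],1,shift=4)
        r=cv2.resize(r.astype(np.float32),(x1-x0,y1-y0),interpolation=cv2.INTER_AREA)
        mm=m[y0:y1,x0:x1].astype(np.float32)
        s+=np.abs(r-mm).sum()/mm.sum()
    return s
E
python3 - <<'E'
from fit import *
obs=[]
def add(n,info,m):
    v,u=np.nonzero(m); obs.append((n,info,m,(u.min()-8,v.min()-8,u.max()+9,v.max()+9)))
w=np.load('w10.npy',allow_pickle=True).item()
add('wrist',w,np.load('sil_sleeve_center_0.npy'))
for n in('top','scene'):
    b=[r for r in manip.silhouettes(n,'sleeve_center') if (r['region'].sum()<600)]
    print(n,[(x['score'],x['box']) for x in b])
    if b: add(n,manip.camera_info(n),b[0]['region'])
p0=np.array([512,250,50,np.radians(-71),np.radians(25)])
sc=np.array([5,5,5,.1,.1])
def run(o):
    best=None
    for k in range(3):
        r=minimize(lambda d:cost(p0+d*sc,o),np.random.default_rng(k).normal(0,.5,5),method='Nelder-Mead',options=dict(initial_simplex=None,maxiter=500,xatol=.01,fatol=1e-4))
        if best is None or r.fun<best.fun: best=r
    p=p0+best.x*sc; return np.r_[p[:3].round(1),np.degrees(p[3:]).round(1)],best.fun
print('all',run(obs)); print('wrist',run(obs[:1])); print('w+top',run(obs[:2]))
E
```

```text
top [(0.67, [149.3, 187.0, 178.3, 204.9])]
scene [(0.65, [190.2, 241.7, 213.7, 268.1])]
all (array([510.5, 246.8,  48. , -73.7,  35.2]), np.float64(0.4048808813095093))
wrist (array([509.5, 248.6,  52.1, -70.6,  30.8]), np.float64(0.048984408378601074))
w+top (array([508.5, 249.5,  51.7, -71.8,  30. ]), np.float64(0.1610093116760254))
```

Fit: centre about (509.5, 248.6, 51), azimuth -71°, slope 25–30°, which matches the text. Tilting the tool 30° towards the sleeve's upper end, to a pregrasp 100 mm back.

Call:
carry_out --steps '[[[7.1,2.45,0],[0.1,-0.5,-2],-1],[[14.2,4.9,0],[0.2,-1,-4],-1],[[21.3,7.35,0],[0.3,-1.5,-6],-1],[[28.4,9.8,0],[0.4,-1.9,-8],-1],[[28.4,9.8,0],[0.4,-1.9,-8],-1]]'

```text
time: 11.5
eef_pos: [522.6, 202.2, 111.5]
tool_rot: [-179.1, -30.3, 107.7]
contact_force: [0.5, -1.8, -1.0]
gripper_width: 94.1
```

Call:
carry_out --steps '[[[0,0,0],[0,0,0],-1],[[0,0,0],[0,0,0],-1]]'

```text
time: 11.7
eef_pos: [522.5, 213.2, 121.2]
tool_rot: [179.9, -30.0, 109.1]
contact_force: [-0.6, 0.6, -0.0]
gripper_width: 94.4
```

```bash
cat > sl.py <<'E'
from fit import *
import sys
from scipy.spatial.transform import Rotation as Ro
f=sys.argv[1]
i=manip.camera_info('wrist'); im=cap('wrist',f+'.png'); o=manip.observe();e=o['eef_pos'];print(o['time'],e,o['tool_rot'],o['contact_force'],o['joints'].round(1))
np.save(f+'.npy',i,allow_pickle=True)
R=Ro.from_euler('xyz',o['tool_rot'],degrees=True).as_matrix(); print('toolz',R[:,2].round(3),'tooly',R[:,1].round(3))
rs=manip.silhouettes('wrist','sleeve_center')
for r in rs: print(r['score'],np.round(r['box']),r['region'].sum())
m=rs[0]['region']; np.save(f+'_m.npy',m)
ov=im.copy(); ov[m]=ov[m]//2+np.array([0,0,127],np.uint8)
q=proj('wrist',cyl([509.5,248.6,50,np.radians(-71),np.radians(25)]),i); cv2.polylines(ov,[cv2.convexHull(q.round().astype(np.int32))],1,(0,255,0)); cv2.imwrite('pics/'+f+'o.png',ov)
E
python3 sl.py w11
```

```text
11.75 [522.48562379 213.76143736 121.75794239] [179.82159506 -29.97227511 109.25368666] [ 0.38090887  0.75816192 -0.08427076] [ 19.9  47.4 -43.5 103.5   0.9  41.3   4.8]
toolz [-0.162  0.473 -0.866] tooly [0.945 0.328 0.003]
0.96 [231. 163. 273. 249.] 3264
```

View pics/w11o.png

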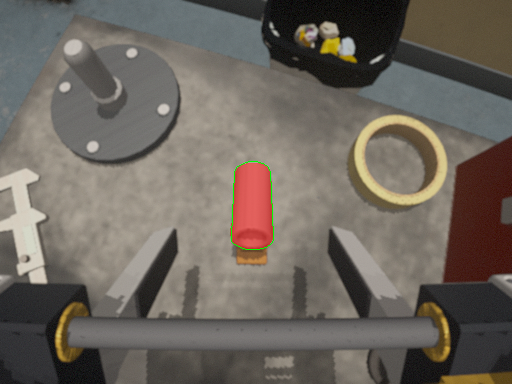

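The green model outline coincides with the sleeve mask (231–273, 163–249). Descending along the tool axis.

Call:
carry_out --steps '[[[0,0,0],[-0.5,1.2,-2.5],-1],[[0,0,0],[-1.0,2.5,-5],-1],[[0,0,0],[-1.4,3.7,-7],-1],[[0,0,0],[-1.4,3.7,-7],-1],[[0,0,0],[-1.4,3.7,-7],-1]]'

```text
time: 12.3
eef_pos: [508.6, 250.0, 51.3]
tool_rot: [179.9, -30.0, 109.2]
contact_force: [-0.3, -0.6, 0.4]
gripper_width: 94.0
```

```bash
python3 sl.py w12
```

```text
12.35 [509.34725999 249.34735487  51.43207496] [179.84958082 -29.96721409 109.13167939] [ 0.65661469 -0.71142548  0.3712094 ] [ 14.7  52.9 -40.6 106.6   2.7  31.4   3.3]
toolz [-0.161  0.473 -0.866] tooly [0.945 0.327 0.002]
0.69 [226. 183. 284. 306.] 6432
```

View pics/w12o.png

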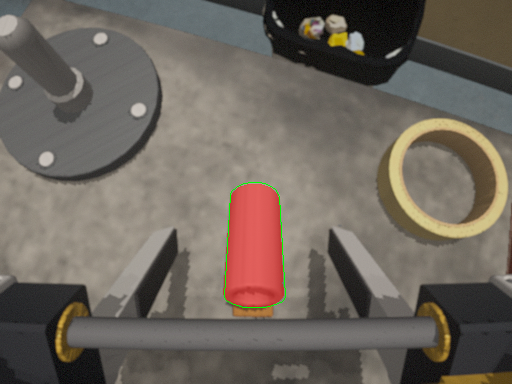

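Call:
carry_out --squeeze 25 --steps '[[[0,0,0],[-0.15,0.4,-0.9],-1],[[0,0,0],[-0.3,0.82,-1.75],-1],[[0,0,0],[-0.3,0.82,-1.75],-1],[[0,0,0],[-0.3,0.82,-1.75],1],[[0,0,0],[-0.3,0.82,-1.75],1]]'

```text
time: 12.9
eef_pos: [505.5, 256.9, 32.3]
tool_rot: [-180.0, -30.1, 108.9]
contact_force: [-0.4, -0.0, 0.1]
gripper_width: 81.5
```

Call:
carry_out --steps '[[[0,0,0],[0,0,0],1],[[0,0,0],[0,0,0],1],[[0,0,0],[0,0,0],1],[[0,0,0],[0,0,0],1],[[0,0,0],[0,0,0],1]]'

```text
time: 13.4
eef_pos: [505.5, 256.9, 32.3]
tool_rot: [-180.0, -30.0, 109.0]
contact_force: [-0.1, 0.5, -0.3]
gripper_width: 41.3
```

Call:
carry_out --steps '[[[0,0,0],[0,0,0],1],[[0,0,0],[0,0,0],1],[[0,0,0],[0,0,0],1],[[0,0,0],[0,0,0],1]]'

```text
time: 13.8
eef_pos: [506.6, 257.4, 32.6]
tool_rot: [179.9, -30.1, 109.0]
contact_force: [2.8, 1.4, -0.0]
gripper_width: 32.6
```

Call:
carry_out --steps '[[[0,0,0],[0,0,0],1],[[0,0,0],[0,0,1],1],[[0,0,0],[0,0,4],1],[[0,0,0],[0,0,8],1],[[0,0,0],[0,0,10],1]]'

```text
time: 14.3
eef_pos: [504.2, 256.7, 134.6]
tool_rot: [-179.9, -30.0, 109.0]
contact_force: [0.9, -0.3, -2.5]
gripper_width: 32.6
```

Call:
carry_out --steps '[[[0,0,0],[0,0,0],1],[[0,0,0],[0,0,0],1]]'

```text
time: 14.5
eef_pos: [504.2, 255.8, 131.5]
tool_rot: [-179.8, -30.0, 108.9]
contact_force: [0.2, -0.2, -2.2]
gripper_width: 32.6
```

```bash
python3 sl.py w13; python3 -c "
from h import *
cap('scene','s13.png'); print(manip.observe()['gripper_width'])"
```

```text
14.55 [503.91987332 255.6953183  130.83214037] [-179.74083041  -29.99469565  108.88482829] [ 0.20266875  1.43182824 -1.9210145 ] [ 16.   45.9 -43.8 105.2  -0.4  39.    1.3]
toolz [-0.166  0.472 -0.866] tooly [ 0.945  0.326 -0.004]
0.76 [217. 185. 288. 318.] 7736
32.682407284172484
```

View pics/w13.png

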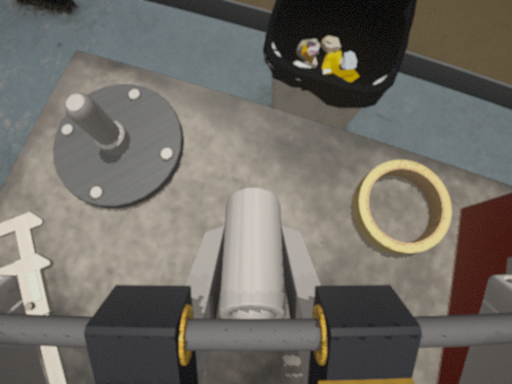

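View pics/s13.png

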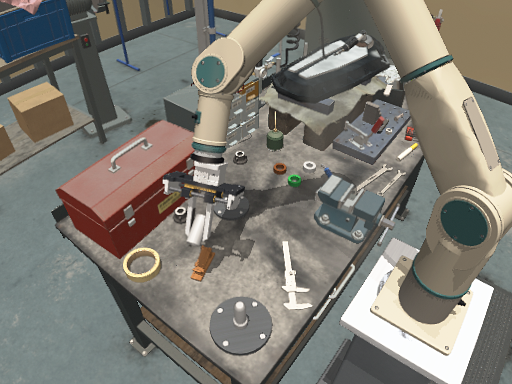

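Sleeve held: image (253,188)–(253,318), empty rest seen in scene view at (203,263). Checking its angle in the hand.

```bash
cat > fitm.py <<'E'
from fit import *
def fitw(f,p0,z=None):
    w=np.load(f+'.npy',allow_pickle=True).item(); m=np.load(f+'_m.npy')
    v,u=np.nonzero(m); o=[('wrist',w,m,(u.min()-8,v.min()-8,u.max()+9,v.max()+9))]
    sc=np.array([4,4,4,.08,.08]); best=None
    for k in range(4):
        r=minimize(lambda d:cost(p0+d*sc,o),np.random.default_rng(k).normal(0,.5,5),method='Nelder-Mead',options=dict(maxiter=500,xatol=.01,fatol=1e-4))
        if best is None or r.fun<best.fun: best=r
    p=p0+best.x*sc; return np.r_[p[:3],np.degrees(p[3:])].round(1),round(best.fun,4)
if __name__=='__main__':
    a=np.radians
    for f,p in(('w11',[509.5,248.6,50,a(-71),a(25)]),('w12',[509.5,248.6,50,a(-71),a(25)]),('w13',[508,247,148,a(-71),a(25)])): print(f,fitw(f,np.array(p)))
E
python3 fitm.py
```

```text
w11 (array([509.9, 248.2,  51. , -71.9,  28.8]), np.float64(0.0339))
w12 (array([508.9, 249. ,  51.1, -72.2,  30.2]), np.float64(0.0248))
w13 (array([506.7, 247.2, 140.6, -69. ,  16.6]), np.float64(0.0585))
```

Call:
carry_out --steps '[[[-7.57,-2.6,0],[-0.2,-1.5,1],1],[[-15.1,-5.2,0],[-0.4,-3.5,1],1],[[-22.7,-7.8,0],[-0.6,-6,1],1],[[-30.3,-10.4,0],[-0.8,-8.5,1],1],[[-37.8,-13,0],[-1,-11,1],1]]'

```text
time: 15.15
eef_pos: [495.1, 146.2, 142.4]
tool_rot: [-180.0, 10.2, 109.0]
contact_force: [-0.3, 1.2, -3.8]
gripper_width: 32.4
```

Call:
carry_out --steps '[[[-7.57,-2.6,0],[0,-0.6,-1],1],[[-15.1,-5.2,0],[0,-0.6,-2],1],[[-22.7,-7.8,0],[0,-0.6,-2.5],1],[[-23.7,-8.2,0],[0,-0.6,-2.5],1],[[-23.7,-8.2,0],[0,-0.6,-2.5],1]]'

```text
time: 15.65
eef_pos: [494.1, 142.0, 115.6]
tool_rot: [-179.8, 35.0, 109.3]
contact_force: [-0.1, -1.1, -2.2]
gripper_width: 32.3
```

Call:
carry_out --steps '[[[0,0,0],[0,0,0],1],[[0,0,0],[0,0,0],1]]'

```text
time: 15.85
eef_pos: [496.2, 138.3, 118.2]
tool_rot: [179.9, 35.0, 108.6]
contact_force: [0.0, -0.2, -1.4]
gripper_width: 32.4
```

```bash
python3 sl.py w14; python3 -c "
from h import *
for n in('scene','top'):
  im=cap(n,n+'14.png'); print(n)
  for r in manip.silhouettes(n,'sleeve_center'): print(r['score'],np.round(r['box']))
print(manip.observe()['gripper_width'])"
```

```text
15.9 [496.25358382 138.52023071 118.28442237] [179.86169934  34.95315112 108.60286666] [-0.15809784 -0.73829843 -2.76227803] [-4.170e+01  4.050e+01  1.000e-01  1.109e+02  4.190e+01  5.210e+01
 -5.610e+01]
toolz [ 0.185 -0.542 -0.82 ] tooly [0.947 0.32  0.002]
0.67 [219. 186. 282. 321.] 7672
scene
top
0.52 [191. 189. 206. 208.]
32.64887368807329
```

View pics/w14.png

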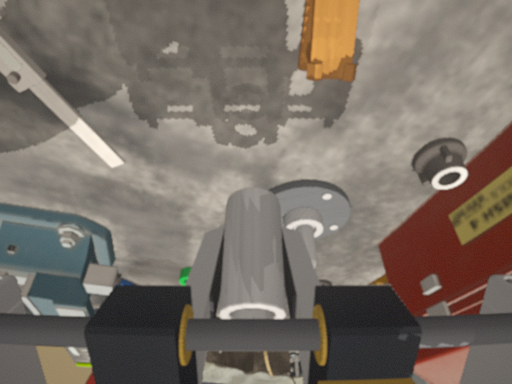

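View pics/scene14.png

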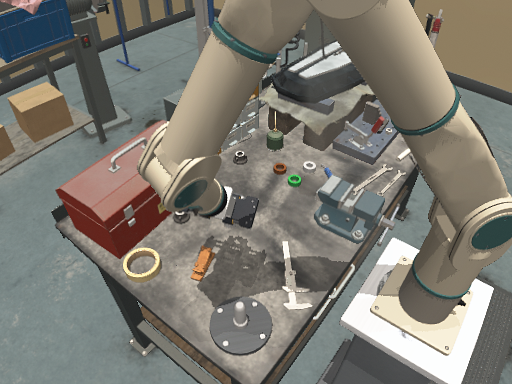

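Sleeve in the hand from (251,188) down to (252,315). Overlaying an upright model to check its lean.

Run:
```python
from fit import *
i=np.load('w14.npy',allow_pickle=True).item(); im=cv2.imread('pics/w14.png')
e=np.array([496.25,138.5,118.3]); b=-np.array([.185,-.542,-.82]); c=e+19*b; print(c)
az=np.radians(-71)
for sl,col in((75,(255,0,0)),(90,(0,255,0)),(105,(0,0,255))):
    P=cyl([*c,az,np.radians(sl-.01)]); q=proj('wrist',P,i)
    for k in(0,48): cv2.polylines(im,[q[k:k+48].round().astype(np.int32)],1,col)
cv2.imwrite('pics/c14.png',cv2.resize(im[160:360,150:350],None,fx=3,fy=3,interpolation=cv2.INTER_CUBIC))
```

```text
[492.735 148.798 133.88 ]
```

View pics/c14.png

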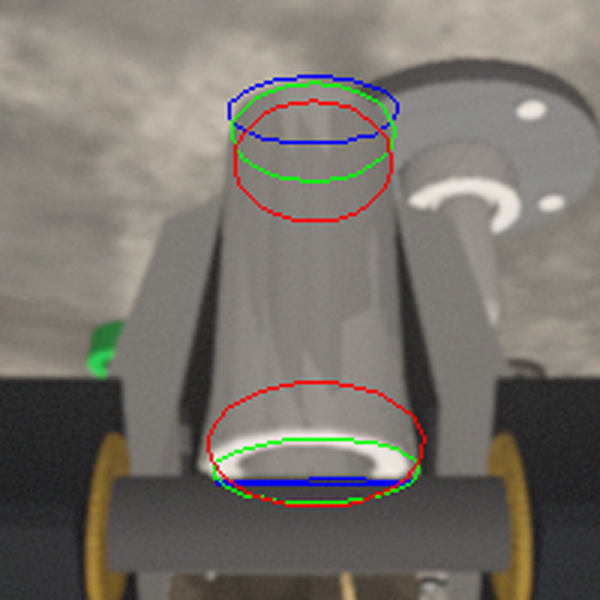

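Green (upright) matches the end ring and lower rim within a couple of degrees. Lowering.

Call:
carry_out --steps '[[[0,0,0],[0,0,-2],1],[[0,0,0],[0,0,-5],1],[[0,0,0],[0,0,-7.5],1],[[0,0,0],[0,0,-9],1],[[0,0,0],[0,0,-9],1]]'

```text
time: 16.65
eef_pos: [494.6, 140.4, 25.9]
tool_rot: [-179.8, 35.1, 109.1]
contact_force: [0.4, -0.5, -2.5]
gripper_width: 32.8
```

Call:
carry_out --steps '[[[0,0,0],[0,0,0],1],[[0,0,0],[0,0,0],1]]'

```text
time: 16.85
eef_pos: [496.0, 141.2, 28.3]
tool_rot: [179.8, 35.0, 108.9]
contact_force: [0.0, -0.1, -2.3]
gripper_width: 32.2
```

```bash
python3 -c "
from h import *
cap('wrist','w15.png')
o=manip.observe();print(o['time'],o['eef_pos'],o['tool_rot'],o['contact_force'])"
```

```text
16.9 [496.05495387 141.24492905  28.34539387] [179.83279743  34.97555333 108.85256571] [-0.16136702 -0.33093297 -2.03193117]
```

View pics/w15.png

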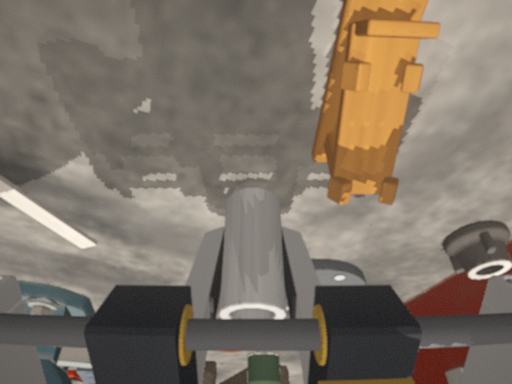

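Call:
carry_out --steps '[[[0,0,0],[0,0,-0.2],1],[[0,0,0],[0,0,-0.4],1],[[0,0,0],[0,0,-0.6],1],[[0,0,0],[0,0,-0.6],1],[[0,0,0],[0,0,-0.6],1]]'

```text
time: 17.4
eef_pos: [495.3, 140.8, 21.2]
tool_rot: [180.0, 35.0, 108.9]
contact_force: [0.1, -0.8, -1.6]
gripper_width: 32.5
```

Call:
carry_out --steps '[[[0,0,0],[0,0,-0.1],1],[[0,0,0],[0,0,-0.2],1],[[0,0,0],[0,0,-0.2],1],[[0,0,0],[0,0,-0.2],1]]'

```text
time: 17.8
eef_pos: [495.5, 140.9, 19.4]
tool_rot: [179.9, 35.0, 108.9]
contact_force: [0.2, -0.5, 0.1]
gripper_width: 32.4
```

Call:
carry_out --steps '[[[0,0,0],[0,0,-0.1],1],[[0,0,0],[0,0,-0.1],1],[[0,0,0],[0,0,-0.1],1]]'

```text
time: 18.1
eef_pos: [495.6, 140.8, 19.3]
tool_rot: [179.9, 35.1, 108.9]
contact_force: [-2.0, 2.1, 7.6]
gripper_width: 32.6
```

Contact (7.6 N). Releasing.

Call:
carry_out --steps '[[[0,0,0],[0,0,0],-1],[[0,0,0],[0,0,0],-1],[[0,0,0],[0,0,0],-1],[[0,0,0],[0,0,0],-1],[[0,0,0],[0,0,0],-1]]'

```text
time: 18.6
eef_pos: [495.4, 140.8, 18.2]
tool_rot: [180.0, 35.0, 108.9]
contact_force: [-0.0, 0.5, -0.1]
gripper_width: 68.8
```

Call:
carry_out --steps '[[[0,0,0],[0,0,0],-1],[[0,0,0],[0,0,0],-1],[[0,0,0],[0,0,0],-1]]'

```text
time: 18.9
eef_pos: [495.4, 140.9, 18.3]
tool_rot: [180.0, 35.0, 108.9]
contact_force: [-0.5, 0.2, -0.9]
gripper_width: 91.8
```

```bash
python3 -c "
from h import *
cap('wrist','w16.png')
o=manip.observe();print(o['time'],o['eef_pos'],o['tool_rot'],o['contact_force'],o['gripper_width'])"
```

```text
18.95 [495.39852787 140.89323049  18.27467809] [179.96076475  35.00707383 108.93347759] [-0.39646721  0.36090364  0.38879393] 93.66186414529206
```

View pics/w16.png

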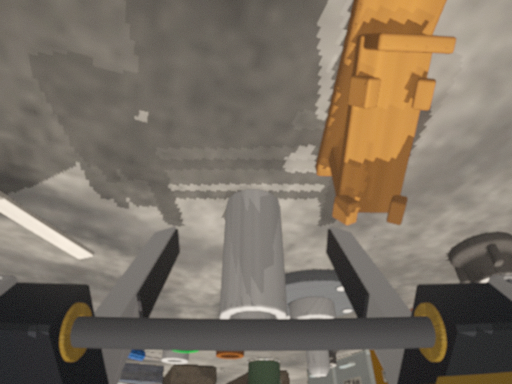

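Sleeve stands free between open fingers, (253,190)–(253,320). Backing out along the tool axis, then turning vertical.

Call:
carry_out --steps '[[[0,0,0],[-0.5,1.5,2.25],-1],[[0,0,0],[-1.1,3.2,4.9],-1],[[0,0,0],[-1.7,5,7.5],-1],[[0,0,0],[-2.3,6.8,10.2],-1],[[0,0,0],[-2.4,7.1,13],-1]]'

```text
time: 19.45
eef_pos: [470.5, 214.9, 148.9]
tool_rot: [180.0, 34.9, 109.1]
contact_force: [0.5, 0.6, -0.3]
gripper_width: 93.9
```

Call:
carry_out --steps '[[[6.6,2.3,0],[0.4,-1.2,1],-1],[[13.2,4.6,0],[0.8,-2.4,1.5],-1],[[19.8,6.9,0],[1.2,-3.6,1.5],-1],[[26.4,9.2,0],[1.6,-4.8,1.5],-1],[[33.1,11.4,0],[2.0,-6.1,1.5],-1]]'

```text
time: 19.95
eef_pos: [492.0, 150.9, 164.4]
tool_rot: [179.8, -0.2, 109.0]
contact_force: [0.4, -0.2, -0.7]
gripper_width: 94.2
```

Call:
carry_out --steps '[[[0,0,0],[0,0,0],-1],[[0,0,0],[0,0,0],-1],[[0,0,0],[0,0,0],-1]]'

```text
time: 20.25
eef_pos: [490.7, 152.4, 163.2]
tool_rot: [-180.0, 0.0, 109.1]
contact_force: [0.6, -0.4, -0.0]
gripper_width: 93.8
```

Run:
```python
from h import *
i=manip.camera_info('wrist'); im=cap('wrist','w17.png'); o=manip.observe();e=o['eef_pos'];print(o['time'],e,o['tool_rot'],o['contact_force'],o['joints'].round(1))
np.save('w17.npy',i,allow_pickle=True)
q=proj('wrist',[[492,149,70],[492,149,0]],i); print(q)
for r in manip.silhouettes('wrist','sleeve_center'): print(r['score'],np.round(r['box']))
```

```text
20.3 [490.44072385 153.37879918 163.21358874] [-1.79978769e+02 -3.22517212e-03  1.09205940e+02] [ 0.7863985   0.25800395 -0.67041677] [ -7.2  29.2 -19.3 110.8  13.9  42.3 -15.3]
[[253.27198765 200.31742229]
 [253.02399021 181.5440533 ]]
0.58 [235. 165. 274. 215.]
```

View pics/w17.png

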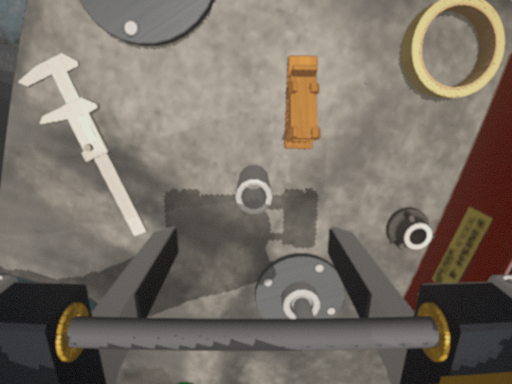

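Sleeve stands upright, top ring at (254,196). Measuring it.

Run:
```python
from h import *
i=manip.camera_info('wrist'); im=cap('wrist','w18.png'); o=manip.observe();e=o['eef_pos'];print(o['time'],e,o['tool_rot'])
for z in (64,70,76): print(z,ellfit(im,(254,196),z,i,17),ellfit(im,(254,195.5),z,i,11.5,sgn=1))
i2=np.load('w17.npy',allow_pickle=True).item(); print(ellfit(cv2.imread('pics/w17.png'),(254,196),70,i2,17))
```

```text
20.4 [490.39396187 153.73938623 163.21097632] [-1.79983286e+02 -1.58519552e-03  1.09266931e+02]
64 (array([491.50966916, 150.92201375]), np.float64(16.590361089778703), 171, np.float64(0.24741000973409305)) (array([491.42587398, 150.65111   ]), np.float64(11.68428561914397), 179, np.float64(0.27365370850280074))
70 (array([490.92650276, 152.5815532 ]), np.float64(16.268742872439372), 170, np.float64(0.23023326862114912)) (array([490.73775576, 152.50907048]), np.float64(11.413466305715831), 175, np.float64(0.24673874979428218))
76 (array([490.23440259, 154.35853913]), np.float64(15.889949868689477), 169, np.float64(0.2185898782560407)) (array([490.12060024, 154.23768046]), np.float64(11.169926776314647), 180, np.float64(0.2438610412678171))
(array([491.01771331, 152.64002082]), np.float64(16.311629543823205), 172, np.float64(0.2565571611052899))
```

Call:
carry_out --steps '[[[0,0,0],[0.05,-0.1,-4],-1],[[0,0,0],[0.05,-0.1,-8],-1],[[0,0,0],[0.05,-0.1,-10],-1],[[0,0,0],[0.05,-0.1,-10],-1],[[0,0,0],[0.05,-0.1,-10],-1]]'

```text
time: 20.9
eef_pos: [491.5, 151.6, 63.5]
tool_rot: [-180.0, -0.0, 109.1]
contact_force: [-0.1, 0.6, 0.7]
gripper_width: 94.0
```

Run:
```python
from h import *
i=manip.camera_info('wrist'); im=cap('wrist','w19.png'); o=manip.observe();e=o['eef_pos'];print(o['time'],e,o['tool_rot'])
q=proj('wrist',[[491,152.6,70]],i)[0];print(q)
print(ellfit(im,q,70,i,17),ellfit(im,q,70,i,11.5,sgn=1))
```

```text
20.95 [492.24809178 151.48318521  64.1698524 ] [ 1.79919122e+02 -3.38494777e-03  1.09088223e+02]
[253.43537965 242.82017504]
(array([490.65115449, 152.53343856]), np.float64(16.298250503265415), 163, np.float64(0.17552756028717525)) (array([490.6989985 , 152.46963414]), np.float64(11.511391607136709), 176, np.float64(0.18014847032129622))
```

View pics/w19.png

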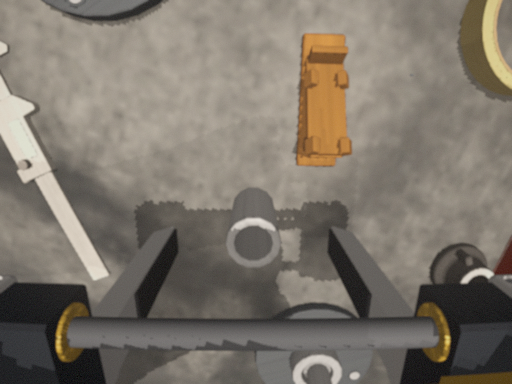

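Sleeve ring at (253,242), centred. Down and grip.

Call:
carry_out --squeeze 25 --steps '[[[0,0,0],[-0.1,0.1,-1.4],-1],[[0,0,0],[-0.1,0.1,-2.8],-1],[[0,0,0],[-0.1,0.1,-2.8],-1],[[0,0,0],[-0.1,0.1,-2.8],1],[[0,0,0],[-0.1,0.1,-2.8],1]]'

```text
time: 21.45
eef_pos: [491.8, 151.3, 36.5]
tool_rot: [179.9, -0.0, 109.0]
contact_force: [0.3, 0.5, 0.1]
gripper_width: 81.5
```

Call:
carry_out --steps '[[[0,0,0],[0,0,0],1],[[0,0,0],[0,0,0],1],[[0,0,0],[0,0,0],1],[[0,0,0],[0,0,0],1],[[0,0,0],[0,0,0],1]]'

```text
time: 21.95
eef_pos: [490.9, 150.9, 35.3]
tool_rot: [180.0, -0.0, 108.9]
contact_force: [-0.7, 0.3, 0.2]
gripper_width: 41.3
```

Call:
carry_out --steps '[[[0,0,0],[0,0,0],1],[[0,0,0],[0,0,0],1],[[0,0,0],[0,0,0],1],[[0,0,0],[0,0,0],1],[[0,0,0],[0,0,0],1]]'

```text
time: 22.45
eef_pos: [491.2, 151.1, 35.3]
tool_rot: [180.0, -0.0, 109.0]
contact_force: [1.1, 0.2, -0.4]
gripper_width: 32.5
```

Call:
carry_out --steps '[[[0,0,0],[0,0,3],1],[[0,0,0],[0,0,7],1],[[0,0,0],[0,0,11],1],[[0,0,0],[2,-3.5,12],1],[[0,0,0],[4.5,-7,12],1]]'

```text
time: 22.95
eef_pos: [536.3, 81.5, 157.6]
tool_rot: [179.8, 0.0, 109.2]
contact_force: [0.5, 0.8, -3.0]
gripper_width: 32.6
```

Call:
carry_out --steps '[[[0,0,0],[2.5,-3.5,0],1],[[0,0,0],[5,-7.5,0],1],[[0,0,0],[7.5,-11.5,0],1],[[0,0,0],[7.6,-11.5,0],1],[[0,0,0],[7.6,-11.5,0],1]]'

```text
time: 23.45
eef_pos: [611.0, -35.7, 154.1]
tool_rot: [-179.9, -0.0, 108.8]
contact_force: [-0.5, 1.5, -1.9]
gripper_width: 32.4
```

Call:
carry_out --steps '[[[0,0,0],[0,0,0],1],[[0,0,0],[0,0,0],1]]'

```text
time: 23.65
eef_pos: [610.9, -32.2, 155.1]
tool_rot: [-179.9, -0.1, 109.1]
contact_force: [-0.7, -0.7, -2.3]
gripper_width: 32.3
```

Run:
```python
from h import *
i=manip.camera_info('wrist'); im=cap('wrist','w20.png'); o=manip.observe();e=o['eef_pos'];print(o['time'],e,o['tool_rot'],o['contact_force'],o['gripper_width'])
np.save('w20.npy',i,allow_pickle=True)
zt=e[2]+34.7
q=proj('wrist',[[592.3,33.5,75],[592.2,33.4,30],[e[0],e[1],zt]],i);print(q)
print('tip',ellfit(im,q[0],75,i,6)); print('collar',ellfit(im,q[1],30,i,22)); print('foot',ellfit(im,proj('wrist',[[592.3,33.4,12]],i)[0],12,i,55))
print('sleeve top',zt,ellfit(im,q[2],zt,i,17),ellfit(im,q[2],zt,i,11.5,sgn=1))
```

```text
23.7 [611.1731135  -32.36656088 155.29975992] [-1.79968533e+02 -4.38564188e-02  1.09098130e+02] [-0.37715858  0.30926254 -1.94817917] 32.63750269487468
[[258.10431976 120.38941642]
 [257.09754237 117.86068652]
 [254.34758038 268.54807892]]
tip (array([592.41854938,  33.55197288]), np.float64(6.327039005202882), 180, np.float64(0.22432740253410163))
collar (array([591.87505775,  33.37352333]), np.float64(21.29697652188913), 180, np.float64(0.18215396906890394))
foot (array([592.57959626,  33.24069687]), np.float64(53.38712958209), 145, np.float64(0.3280144896194515))
sleeve top 189.99975991740757 (array([609.60406078, -31.24718878]), np.float64(16.58495442235013), 101, np.float64(0.19279922452090775)) (array([609.48300869, -30.93400149]), np.float64(11.516614639880489), 168, np.float64(0.15636021569753417))
```

View pics/w20.png

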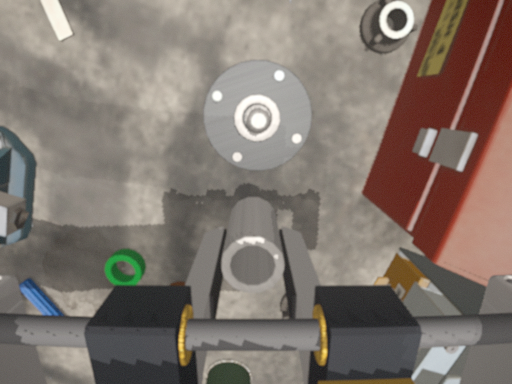

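Run:
```python
from h import *
i=np.load('w20.npy',allow_pickle=True).item(); im=cv2.imread('pics/w20.png')
t=np.linspace(0,6.283,60)
for z,c in((120,(0,255,0)),(190,(0,0,255))):
    q=proj('wrist',np.c_[609.5+17*np.cos(t),-31+17*np.sin(t),0*t+z],i); cv2.polylines(im,[(q*8).round().astype(np.int32)],1,c,1,shift=3)
cv2.imwrite('pics/c20.png',cv2.resize(im[180:310,180:330],None,fx=4.5,fy=4.5,interpolation=cv2.INTER_CUBIC))
```

```text
(no output)
```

View pics/c20.png

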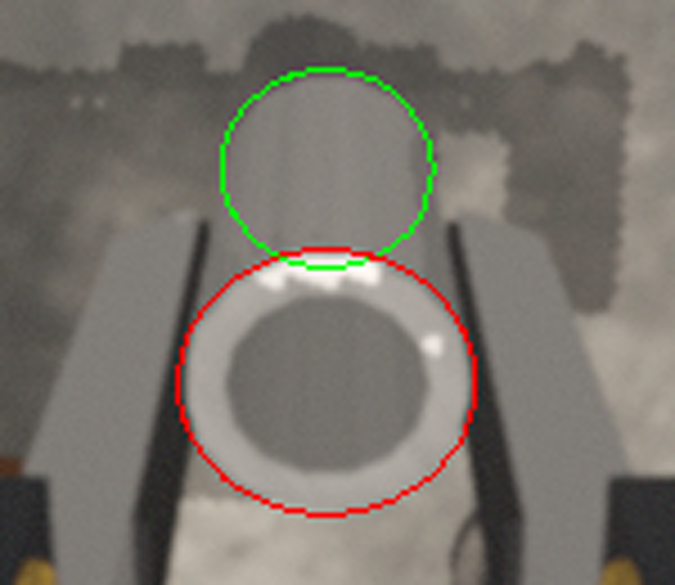

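The modelled bottom rim (green) and top rim (red) coincide with the picture, so the sleeve hangs vertical. Moving over the spindle.

Call:
carry_out --steps '[[[0,0,0],[-0.6,2.2,0],1],[[0,0,0],[-1.2,4.5,0],1],[[0,0,0],[-1.71,6.45,0],1],[[0,0,0],[-1.71,6.45,-2],1],[[0,0,0],[-1.71,6.45,-3.5],1]]'

```text
time: 24.2
eef_pos: [594.3, 32.6, 120.3]
tool_rot: [180.0, -0.0, 109.2]
contact_force: [-0.1, 0.1, -1.5]
gripper_width: 32.7
```

Call:
carry_out --steps '[[[0,0,0],[0,0,0],1],[[0,0,0],[0,0,0],1],[[0,0,0],[0,0,0],1]]'

```text
time: 24.5
eef_pos: [595.4, 30.8, 121.2]
tool_rot: [179.9, 0.0, 109.0]
contact_force: [-0.1, 0.1, -2.4]
gripper_width: 32.4
```

```bash
cat > s.py <<'E'
from h import *
import sys
f=sys.argv[1]
i=manip.camera_info('wrist'); im=cap('wrist',f+'.png'); o=manip.observe();e=o['eef_pos'];print(o['time'],e,o['tool_rot'],o['contact_force'],o['gripper_width'])
zt=e[2]+34.7
q=proj('wrist',[[592.4,33.5,75],[592.2,33.4,30],[e[0]-1.5,e[1]+1.2,zt]],i);print(q.round(1).tolist())
print('foot',ellfit(im,proj('wrist',[[592.3,33.4,12]],i)[0],12,i,55))
print('sleeve top',zt,ellfit(im,q[2],zt,i,17),ellfit(im,q[2],zt,i,11.5,sgn=1))
E
python3 s.py w21
```

```text
24.55 [595.47188681  30.62135314 121.26600867] [1.79903961e+02 1.99843010e-02 1.08953423e+02] [ 1.49291362 -1.15652581 -2.26362237] 32.48403749434835
[[250.7, 209.9], [250.5, 193.4], [252.2, 265.7]]
foot (array([592.57875054,  32.76068996]), np.float64(54.01494129974919), 105, np.float64(0.2972159027403582))
sleeve top 155.96600866590927 (array([593.92881416,  32.03884488]), np.float64(16.45435173808691), 154, np.float64(0.18618135497782293)) (array([593.85088142,  32.06307548]), np.float64(11.549318697107635), 145, np.float64(0.14273495911679288))
```

View pics/w21.png

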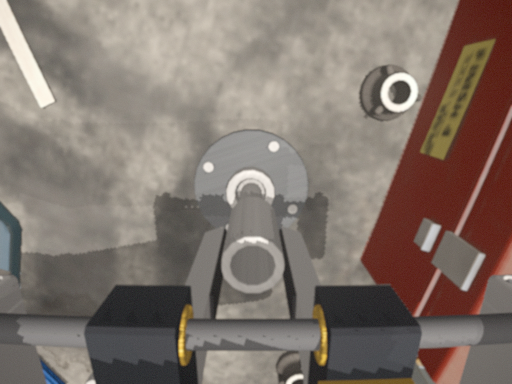

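Sleeve top (252,264); off by (-1.5,+1.4) mm. Correcting and rechecking above the nose.

Call:
carry_out --steps '[[[0,0,0],[-0.15,0.14,-0.4],1],[[0,0,0],[-0.15,0.14,-0.4],1],[[0,0,0],[-0.15,0.14,-0.4],1],[[0,0,0],[-0.15,0.14,-0.4],1],[[0,0,0],[-0.15,0.14,-0.4],1]]'

```text
time: 25.05
eef_pos: [593.4, 31.7, 116.3]
tool_rot: [180.0, 0.0, 108.9]
contact_force: [0.6, 0.1, -3.1]
gripper_width: 32.3
```

```bash
python3 s.py w22
```

```text
25.1 [593.40239564  31.73532711 116.33619469] [1.79991640e+02 5.02557001e-04 1.08939375e+02] [-1.15851704 -0.1667269  -1.93589349] 32.55038460823344
[[252.9, 214.1], [252.5, 196.7], [252.1, 265.4]]
foot (array([592.37234705,  33.19181244]), np.float64(53.75574267183386), 114, np.float64(0.20055923963788427))
sleeve top 151.03619469288452 (array([591.92858951,  32.96668471]), np.float64(16.440376286664016), 160, np.float64(0.17234118953488892)) (array([591.90001104,  32.93614611]), np.float64(11.533450349897727), 145, np.float64(0.11493515256912999))
```

Call:
carry_out --steps '[[[0,0,0],[0.04,0.04,0],1],[[0,0,0],[0.04,0.04,-0.6],1],[[0,0,0],[0.04,0.04,-1.2],1],[[0,0,0],[0.04,0.04,-1.8],1],[[0,0,0],[0.04,0.04,-1.8],1]]'

```text
time: 25.6
eef_pos: [592.7, 32.1, 96.9]
tool_rot: [-179.9, -0.0, 109.0]
contact_force: [-0.4, -0.7, -2.8]
gripper_width: 32.6
```

Call:
carry_out --steps '[[[0,0,0],[0,0,0],1],[[0,0,0],[0,0,0],1]]'

```text
time: 25.8
eef_pos: [593.9, 32.3, 98.4]
tool_rot: [180.0, -0.0, 108.9]
contact_force: [0.3, -0.2, -1.8]
gripper_width: 32.2
```

```bash
python3 s.py w23
```

```text
25.85 [593.91144803  32.2864322   98.47753772] [1.79974994e+02 1.30304221e-03 1.08950150e+02] [ 0.12513272  1.4081155  -2.19674684] 32.28706183074623
[[252.1, 223.5], [251.8, 203.3], [252.2, 265.4]]
foot (array([592.37069016,  33.01793406]), np.float64(53.911982020189186), 101, np.float64(0.19974017061905622))
sleeve top 133.17753771503766 (array([592.37289794,  33.59138123]), np.float64(16.455075462710163), 159, np.float64(0.17645759187165405)) (array([592.35729337,  33.56931126]), np.float64(11.520553608333495), 155, np.float64(0.13265247026327726))
```

View pics/w23.png

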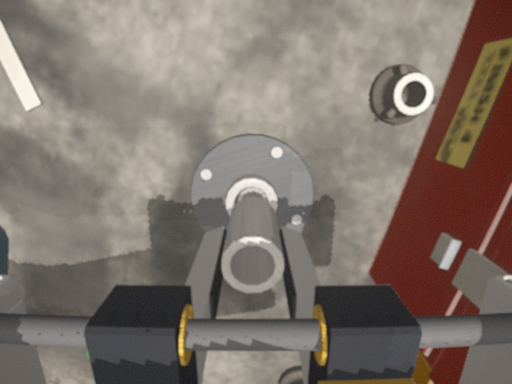

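Aligned (592.36, 33.57), on the thin spindle with no side force. Continuing down.

Call:
carry_out --steps '[[[0,0,0],[0,0,-0.7],1],[[0,0,0],[0,0,-1.4],1],[[0,0,0],[0,0,-2.1],1],[[0,0,0],[0,0,-2.7],1],[[0,0,0],[0,0,-2.7],1]]'

```text
time: 26.35
eef_pos: [592.8, 32.1, 70.0]
tool_rot: [-179.9, -0.0, 109.0]
contact_force: [0.7, -0.1, -2.2]
gripper_width: 32.5
```

Call:
carry_out --steps '[[[0,0,0],[0,0,0],1],[[0,0,0],[0,0,0],1]]'

```text
time: 26.55
eef_pos: [594.0, 32.3, 71.5]
tool_rot: [180.0, 0.0, 108.9]
contact_force: [-0.1, 0.8, -2.2]
gripper_width: 32.5
```

Call:
carry_out --steps '[[[0,0,0],[0,0,-0.2],1],[[0,0,0],[0,0,-0.4],1],[[0,0,0],[0,0,-0.5],1],[[0,0,0],[0,0,-0.5],1],[[0,0,0],[0,0,-0.5],1]]'

```text
time: 27.05
eef_pos: [593.7, 32.2, 66.3]
tool_rot: [-180.0, -0.0, 108.9]
contact_force: [-0.5, 0.3, -2.5]
gripper_width: 32.8
```

Call:
carry_out --steps '[[[0,0,0],[0,0,-0.1],1],[[0,0,0],[0,0,-0.1],1],[[0,0,0],[0,0,-0.1],1]]'

```text
time: 27.35
eef_pos: [593.8, 32.2, 65.4]
tool_rot: [180.0, -0.0, 108.9]
contact_force: [-0.5, -0.5, -1.6]
gripper_width: 32.6
```

Call:
carry_out --steps '[[[0,0,0],[0,0,-0.1],1],[[0,0,0],[0,0,-0.1],1],[[0,0,0],[0,0,-0.1],1]]'

```text
time: 27.65
eef_pos: [593.9, 32.2, 65.3]
tool_rot: [180.0, 0.0, 108.9]
contact_force: [-2.4, -0.0, 6.5]
gripper_width: 32.5
```

Home (z 65.3 as predicted, 6.5 N contact). Releasing and retreating straight up.

Call:
carry_out --steps '[[[0,0,0],[0,0,0],-1],[[0,0,0],[0,0,0],-1],[[0,0,0],[0,0,0],-1],[[0,0,0],[0,0,0],-1],[[0,0,0],[0,0,0],-1]]'

```text
time: 28.15
eef_pos: [593.7, 32.2, 64.2]
tool_rot: [-180.0, -0.0, 108.9]
contact_force: [0.0, -0.2, 0.1]
gripper_width: 68.9
```

Call:
carry_out --steps '[[[0,0,0],[0,0,0],-1],[[0,0,0],[0,0,0],-1],[[0,0,0],[0,0,2],-1],[[0,0,0],[0,0,6],-1],[[0,0,0],[0,0,10],-1]]'

```text
time: 28.65
eef_pos: [593.0, 32.2, 164.8]
tool_rot: [-179.9, -0.0, 109.0]
contact_force: [1.1, 0.1, 0.1]
gripper_width: 93.6
```

Call:
carry_out --steps '[[[0,0,0],[0.7,-2,2],-1],[[0,0,0],[1.4,-4,2],-1],[[0,0,0],[2,-6,2],-1],[[0,0,0],[2,-6,2],-1],[[0,0,0],[2,-6,2],-1]]'

```text
time: 29.15
eef_pos: [613.2, -27.2, 184.0]
tool_rot: [-180.0, -0.1, 108.9]
contact_force: [0.2, -0.3, 0.5]
gripper_width: 94.0
```

Run:
```python
from h import *
i=manip.camera_info('wrist'); im=cap('wrist','w24.png'); o=manip.observe();print(o['time'],o['eef_pos'],o['contact_force'],o['gripper_width'])
for z in(96,100,104):
  q=proj('wrist',[[592.4,33.5,z]],i)[0]; print(z,q,ellfit(im,q,z,i,17),ellfit(im,q,z,i,11.5,sgn=1))
print('collar',ellfit(im,proj('wrist',[[592,33.4,30]],i)[0],30,i,22),'foot',ellfit(im,proj('wrist',[[592,33.4,12]],i)[0],12,i,55))
s=cap('scene','scene24.png'); t=cap('top','top24.png')
cv2.imwrite('pics/c24.png',cv2.resize(s[120:300,130:330],None,fx=4,fy=3.3))
```

```text
29.2 [613.13651112 -26.25038375 184.03310271] [0.63515999 0.96495782 0.59200271] 93.71022106926426
96 [253.16409401 124.7141155 ] (array([591.54539006,  34.89790121]), np.float64(18.552404011950813), 144, np.float64(0.39195224699185227)) (array([593.00962897,  32.97078854]), np.float64(11.545180798687719), 180, np.float64(0.16983032238416404))
100 [253.18167149 125.0445169 ] (array([591.40792881,  35.11182693]), np.float64(18.25871708849353), 145, np.float64(0.38563592408069813)) (array([592.89146902,  33.19430762]), np.float64(11.384781137406579), 180, np.float64(0.17030037994408534))
104 [253.19978181 125.38494661] (array([591.44391673,  35.37262711]), np.float64(18.036767244434284), 138, np.float64(0.3571227853100951)) (array([592.77071087,  33.46553087]), np.float64(11.196166392867461), 180, np.float64(0.17788404355992474))
collar (array([593.24249402,  31.24068672]), np.float64(23.229136159474397), 129, np.float64(0.41441726276315205)) foot (array([592.5887848 ,  33.18148864]), np.float64(53.36207979462576), 149, np.float64(0.3766285807764071))
```

View pics/w24.png

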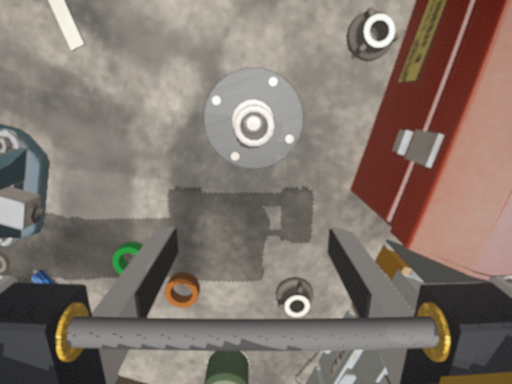

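View pics/c24.png

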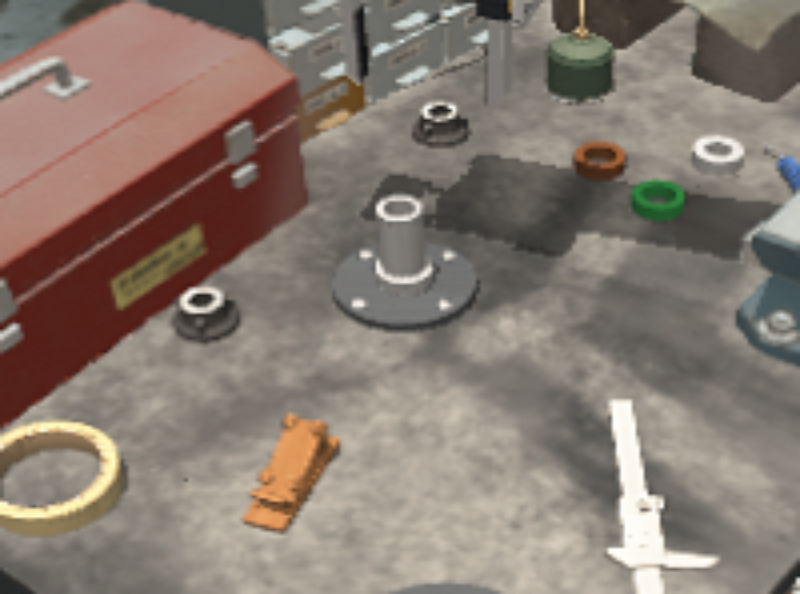

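The sleeve stands upright on the collar. Its bore is centred at about (592.9, 33.2), within 0.6 mm of the axis at z=100. The bystanders look undisturbed. Handing in.

```bash
python3 -c "
from cell import manip
print(manip.job_done())"
```

```text
the job is handed in; nothing more can be done
None
```

The job is done and handed in at about 29 s of the 72 s, with no verdict reported. The wide-bore collar is on the foot of the smaller stand and the sleeve stands fully home on it, both released.

**What I did**
- I identified the wide collar by its bore, measured at about 28 mm, and threaded it onto the stand until it lay on the foot.
- I took the sleeve from its rest and stood it on the bench. I regripped it with the tool vertical, then threaded it down until it touched the collar.

**Last checks**
- **Collar:** after release it was about 0.6 mm off the spindle axis, with its top at about 30 mm.
- **Sleeve position:** it touched at the predicted height. Its bore fits about 0.6 mm off the axis for a top at 100 mm, and the scene picture shows it upright.
- **Surroundings:** the castings, oil can and narrow collar look undisturbed, and the open gripper is clear.

**What disagreed**
- In the last picture, the circle fits to the sleeve's outside and to the partly hidden collar came out too large and about 2 mm off. I put that down to the bright collar edge behind the sleeve. The bore fit and the earlier collar fit agreed with the axis.
- The gripper read about 32.5 mm on the 34 mm sleeve, which I did not explain.

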